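# Book out a parts tray: hang the tag, peel a tray from the stack, show it to the reader

### The arm

A 7-joint arm with a two-finger parallel gripper is mounted at the origin on the work surface. World frame = base frame: x ahead of the robot, y to its left, z up, the work surface at z = 0. Lengths are in m, angles in rad, forces in N, time in s.
With the tool pointing down it reaches from about 0.425 to 0.875 m from the base axis. Payload 4.7 kg.
Tool frame: the origin (TCP) lies on the centre line of the jaws, within the pads' length; the fingertips stand 22 mm ahead of it and the grasp point (between the pads) lies 3 mm ahead of it (ctrl.tcp_to_tips is the z of the fingertips in the tool frame, in m); z points along the fingers, y is the direction in which the jaws open and shut (so a half turn about z gives the same grasp; the last joint's range is limited). The gripper opens to 87 mm and grips with 3 to 60 N. Pads are 19 mm wide; open, the fingers measure 117 mm over their backs; the gripper's body (75 mm by 190 mm) begins 51 mm behind the grasp point.
Start: joints at [1.316, 0.321, -0.07, 1.45, 0.023, 1.371, -0.057], TCP at [0.173, -0.627, 0.245] pointing down, gripper open.
Joint ranges: [-2.86, 2.86], [-0.3, 2.09], [-1.38, 1.24], [0.06, 2.45], [-1.56, 4.7], [0.09, 2.05], [-2.69, 2.69]. Speed limits (rad/s): [2.57, 2.57, 3.14, 3.14, 3.14, 3.14, 3.14].

### API

Orientations are given as a rotation vector (axis times angle).
In Python, from bench import ctrl, cams gives the robot as it stands.
- The arm moves only by the tool move_arm, never from a script. Its argument "deltas" is a list of rows, each an object with "linear": the shift along the tool's x, y, z as a fraction of full scale, a list of three; "turn": the turn, a rotation vector about the tool's x, y, z as a fraction of full scale, a list of three; "claw": the closure, from 0 (fully open) to 1 (shut). In form: [{"linear": [tx, ty, tz], "turn": [wx, wy, wz], "claw": claw}, ...]. A call has 1 to 20 rows; each row shifts and turns the commanded pose from where the row before left it, along the tool's axes as they then stand; what a row does not reach is not made up. Full scale, the value 1, is 0.03 m for a shift and 4 degrees for a turn. A row lasts 1/12 s, in which the tool goes at most 41.7 mm and 7.16 degrees, less where a joint would pass 70% of its speed; a pose out of reach is approached as far as the arm can. A call with a number of a shift or a turn outside -1 to 1 is refused whole. A call with a gripper value outside its range is refused whole. The fingers move at their own pace and stop on an object; "grip_force" is the grip in N (left out, the last holds). Time passes only in rows, so rows that do not move let the fingers close. It gives the time, the measured TCP pose, the force and the opening at its end, in the units of the state.
- ctrl.get_state(): the state, without advancing time (a new reading comes with each control period).
- cams.get_image(name): name is "scene" or "side" or "wrist"; returns a dict with "image" (420x560x3 uint8, red, green, blue), "K" (3x3 intrinsics, pixels), "world_from_camera" (4x4, takes a point from camera to world coordinates); the wrist camera has in their place "tool_from_camera" (4x4, takes a point from camera to tool coordinates, whose origin is the TCP and whose axes are the flange's). Camera axes: x right, y down, z forward; pixel columns grow to the right and rows downward; lengths in m; the calibration is good to about 2 mm. A picture is of the moment at which its call begins: read the wrist's pose just before it. There is no depth.
- ctrl.close_job(): hands the job in, once; it reports no verdict.
The state is a dict: "time": time; "joint_positions": joint angles; "qd": joint speeds; "joint_torque": joint torques, N m; "position": TCP position; "tool_rot": TCP orientation; "ft_force": force on the tool from outside, world axes, zero at the start; "torque": the same for the moment, N m; "grip_width": opening from 0.0 (shut) to 1.0 (fully open).
Only numpy, scipy, OpenCV 4.12 (cv2) and the standard library are available. Lean on these libraries where they do the work, as an engineer would, in place of code of your own. Each camera call takes 0.05 s, during which the arm holds its last target. There are 200 camera calls.

### The job

Book out one parts tray: take the orange tag from its wooden block, hook it over the rail at the green end, slide it along, staying hooked, to the yellow mark and let go of it there. Then peel the top tray off the sticky stack by its red tab, raising that corner by about 3 cm while the opposite corner still sits in the stack, and hold the tray level, centred about 10 cm above the glass of the reader. Finish while holding it there, and leave the stack and everything else on the bench where they are.

Things in the scene. Friction and masses are not known exactly. Their poses are not given: they have to be found in the camera images.
- tag: Orange plate on a steel hook, 90 g, starting upright in the slotted block (34 mm deep, 1 mm play each side, so it may lean 0.06 rad). Plate 6 thick (x), 44 wide (y), 70 mm high; origin at the centre of its bottom edge, z up. Hook above it, black grip on top; hangs nearly upright on the bar.
- tag_hook (a point): Centre of the inner face of the hook's crown (tag frame 15, 0, 112 mm): rests on the bar's top. The hook is an upside-down U, 20 mm wide in y: one leg continues the plate upwards, the other, 30 mm towards +x, reaches down to z = 68 mm. The 24 mm gap between them (x = 3 to 27 mm) is open downwards; crown 8 mm thick.
- tag_grip (a point): On the tag's black grip (tag frame 15, 0, 142 mm), which stands on the crown: 10 (x) x 20 (y) mm, from z = 120 to 158 mm in the tag's frame, to be pinched along y from above.
- block: Fixed wooden block, 50 x 70 x 40 mm high, with a slot along its y, 48 long, 8 wide, 34 mm deep, that the tag stands in; origin at the centre of its underside. The tag shares its yaw.
- rail: Fixed tag rail: round steel bar, 12 mm thick, along the rail's y between blue posts (16 mm square, centred at y = -145 and 145 mm, tops at 182 mm) on a base 70 x 310 x 12 mm. Origin: centre of the base's underside; bar axis 180 mm, bar top 186 mm above it. Green end: painted on the bar and base from y = -105 to -45 mm, middle -75 mm.
- mark: Yellow band 14 mm wide on the bar, with a yellow strip and upright behind it (paint only, nothing to hit). Origin: on the bench beneath the middle of the band, so the band's middle is 180 mm above it; axes as the rail's. It lies 20 to 80 mm along +y from the rail's middle.
- tray: Top tray of the stack, aluminium, 140 x 140 mm over its flat rim, 23 mm high, 165 to 290 g, empty. Origin: centre of its underside, z up. Rim 15 mm wide, 20 to 23 mm above the origin; the body below it is 114 mm square and sits in the tray beneath. A red upright tab stands on the rim at the (-x, -y) corner.
- tray_tab (a point): In the red tab, tray frame (-60, -60, 46) mm. The tab is 8 mm thick along the tray's diagonal (pinch it along the diagonal, from above), 26 mm wide across it, and reaches from the rim's top (23 mm) to 61 mm above the tray's origin.
- tray_far (a point): Underside of the rim at the corner opposite the tab, tray frame (70, 70, 20) mm; it rests at the height of the stack's rim.
- stack: The other trays, nested: one loose piece, 3 kg, 140 x 140 mm over the rims, 69 mm high. Origin: centre of its underside; yaw as the tray's, whose origin starts 49 mm above. Four sprung rubber pads inside, mid-side, cling to the top tray's sides, each pressing about 7 N; they let go once a side has risen 15 mm. Turned up about the corner opposite the tab, the tray comes out freely.
- reader: Fixed black reader box, 130 x 130 x 48 mm, with a greenish square glass framed in yellow on its top. Origin: centre of its underside.
- reader_glass (a point): Centre of the reader's glass, 51 mm above the bench.
- spray: Bystander, not to be moved: spray can, 52 mm across, 150 tall; origin in its underside.
- paste: Bystander, not to be moved: white jar with black lid, 72 mm across, 75 tall; origin in its underside.
- spanner: Bystander, not to be moved: spanner 160 mm long lying on the bench.
- bearing: Bystander, not to be moved: steel ring 60 mm across, 18 tall; origin in its underside.
- carton: Bystander, not to be moved: small cardboard box 90 x 70 x 60 mm; origin in its underside.
- cone: Bystander, not to be moved: dark steel centring cone, 64 mm across, 40 tall; origin in its underside.
Things that resemble listed ones, but are neither listed nor needed, are in the scene too. Leave any purple look-alike of the tag alone.

How it is judged:
By the outcome, as a careful person would: the job done as asked, in the order asked, and still so for the second after the job is handed in, while the arm keeps its last pose, push and grip.
It also fails if it takes over 54 s, if anything falls off the work surface, if the arm or the gripper's body presses on something with over 40 N, if the wrist force passes 120 N, or if a joint passes its speed limit or range.

## Working session

There is one attempt and no reset: what is moved stays moved. The work goes in short steps, Python scripts to look and compute and a tool call to move; the robot and the scene stay as the last step left them, time stands still between calls to the robot, and variables do not carry over. Pictures are saved under pics/ and viewed, about 8 in all and at most 12, crops included, and the job is handed in when it is done.

Besides the shell and the picture viewer there is one more tool, called after "Request:" by a JSON object that holds its "fn" and its "kwargs". move_arm: Moves the arm, as the interface text tells. Shift numbers are shares of 0.03 m and turn numbers shares of 4 degrees, none past 1 either way. Its arguments: {"type":"object","properties":{"deltas":{"type":"array"},"grip_force":{"type":"number"}},"required":["deltas"]}

```bash
mkdir -p pics; ls
cat > h.py <<'E'
import numpy as np,cv2
from bench import ctrl,cams
from scipy.spatial.transform import Rotation as R
E
python3 - <<'E'
from h import *
print({k:np.round(v,3) for k,v in ctrl.get_state().items()}, ctrl.tcp_to_tips)
for n in ['scene','side']:
    d=cams.get_image(n); np.savez(f'{n}.npz',**d)
    cv2.imwrite(f'pics/{n}0.png',cv2.resize(d['image'][...,::-1],(800,600),interpolation=cv2.INTER_CUBIC)); print(n,d['K'].round(1),d['world_from_camera'].round(3))
E
```

```text
pics
{'time': np.float64(0.0), 'joint_positions': array([ 1.316,  0.322, -0.07 ,  1.452,  0.023,  1.371, -0.057]), 'qd': array([-0.001,  0.001,  0.001,  0.001,  0.   , -0.   ,  0.002]), 'joint_torque': array([ 1.0000e-03, -4.9128e+01, -4.0300e-01, -3.1253e+01, -6.4000e-02,
        4.4000e-02,  0.0000e+00]), 'position': array([ 0.172, -0.626,  0.243]), 'tool_rot': array([-3.111e+00, -4.210e-01,  1.000e-03]), 'ft_force': array([ 0.115, -0.211,  0.927]), 'torque': array([-0.013, -0.021,  0.011]), 'grip_width': np.float64(1.0)} 0.022
scene [[419.7   0.  275.9]
 [  0.  419.7 216.2]
 [  0.    0.    1. ]] [[-0.684  0.615 -0.392  1.006]
 [ 0.729  0.579 -0.364  0.404]
 [ 0.003 -0.534 -0.845  1.163]
 [ 0.     0.     0.     1.   ]]
side [[488.2   0.  275.3]
 [  0.  488.2 206.9]
 [  0.    0.    1. ]] [[-0.987 -0.12   0.11   0.36 ]
 [-0.162  0.666 -0.728  0.871]
 [ 0.014 -0.736 -0.677  0.957]
 [ 0.     0.     0.     1.   ]]
```

View pics/scene0.png

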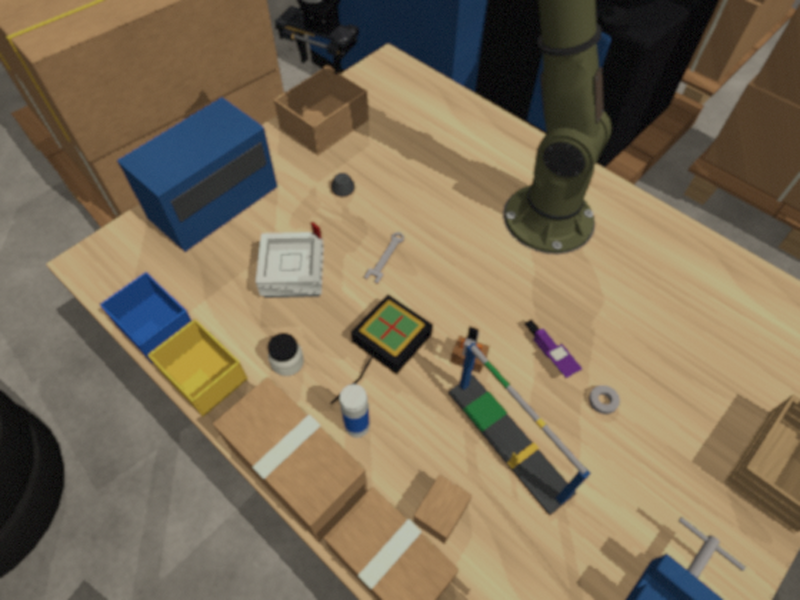

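View pics/side0.png

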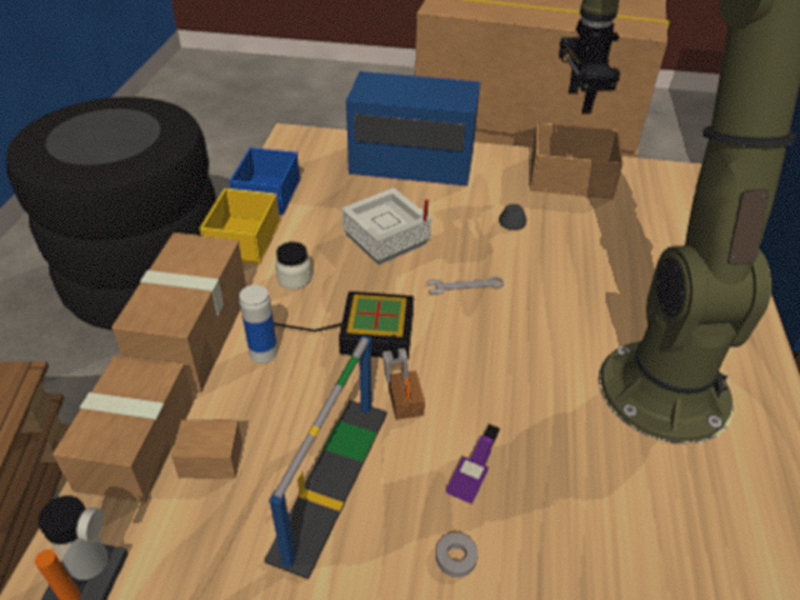

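The scene view shows the rail from (465,370) to (580,490), with green at (485,405) and yellow at (525,455). The block with the tag is at about (470,345), the reader at (392,330), and the stack at (292,265) with its red tab at (316,230). The look-alike is the purple tag lying at (555,350) and the orange rod at side (55,575). The one meant is the upright plate in the wooden block, at scene (470,345) and side (403,385). I'll confirm it in an enlarged crop.

Run:
```python
from h import *
def crop(n,u,v):
    im=np.load(f'{n}.npz')['image'][...,::-1]
    c=cv2.resize(im[v:v+60,u:u+80],(400,300),interpolation=cv2.INTER_CUBIC)
    for k in range(0,80,10):
        cv2.line(c,(k*5,0),(k*5,6),(0,0,255),1); cv2.putText(c,str(u+k),(k*5,16),0,.35,(0,0,255),1)
    for k in range(0,60,10):
        cv2.line(c,(0,k*5),(6,k*5),(0,0,255),1); cv2.putText(c,str(v+k),(8,k*5+4),0,.35,(0,0,255),1)
    return c
cv2.imwrite('pics/crop1.png',np.vstack([np.hstack([crop('scene',300,215),crop('side',240,235)]),np.hstack([crop('scene',165,150),crop('side',230,125)])]))
```

```text
(no output)
```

View pics/crop1.png

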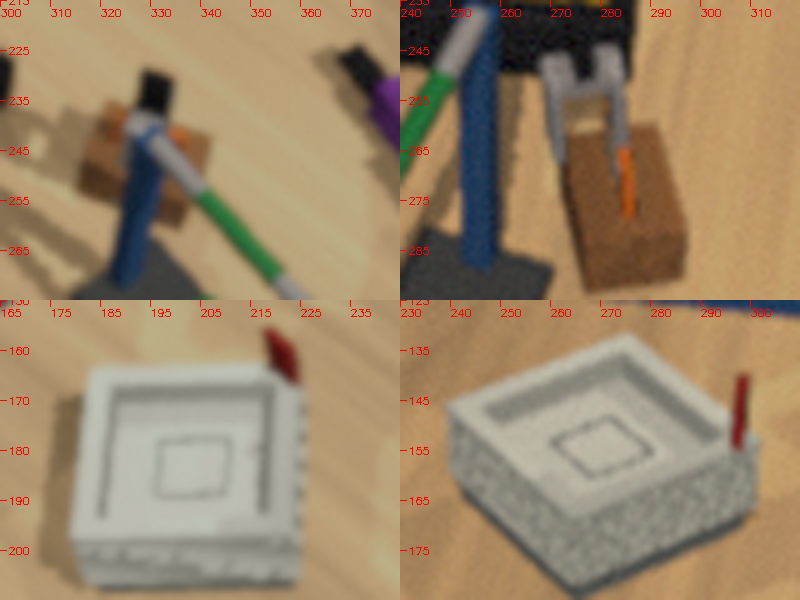

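The orange plate stands upright in the wooden block at side (284,268). Its hook legs are at side (270,255) and (282,250), and the black grip is at scene (330,232). That confirms it: it is orange, slotted in the block and hooked, while the purple one lies loose. Next is a coarse pose fit.

```bash
cat >> h.py <<'E'
from scipy.optimize import least_squares
def proj(K,T,P):
    p=(np.asarray(P)-T[:3,3])@T[:3,:3]; q=p@K.T; return q[:,:2]/q[:,2:]
CAM={n:(lambda d:(d['K'],d['world_from_camera']))(np.load(f'{n}.npz')) for n in ['scene','side']}
def tri(a,b):
    f=lambda P:np.r_[proj(*CAM['scene'],[P])[0]-a,proj(*CAM['side'],[P])[0]-b]
    s=least_squares(f,[.5,0,.1]); return s.x,np.abs(s.fun).max()
def fit(obs,x0,cams=None):
    C=cams or CAM
    def f(q):
        c,s=np.cos(q[2]),np.sin(q[2]); M=np.array([[c,-s,0],[s,c,0],[0,0,1]]); o=np.array([q[0],q[1],0])
        return np.concatenate([proj(*C[n],[M@np.array(P)/1000+o])[0]-uv for n,P,uv in obs])
    s=least_squares(f,x0,loss='soft_l1'); return s.x,f(s.x).reshape(-1,2)
E
python3 - <<'E'
from h import *
S,D=1.4286,'side'; sc='scene'
o8=lambda u,v:np.array([u/S-.0,v/S])
for nm,a,b in [('glass',o8(392,327),o8(377,315)),('band',o8(541,423),o8(315,431)),('posttop-',o8(469,344),o8(366,340)),('posttop+',o8(584,472),o8(280,497)),('tabtop',np.array([219.5,156.5]),np.array([298.5,140])),('spray top',o8(353,395),o8(256,293)),('paste top',o8(284,348),o8(293,253)),('cone',o8(342,182),o8(513,212))]:
    x,e=tri(a,b); print(nm,x.round(4),round(e,2))
blk=[(D,(25,-35,40),(272,263)),(D,(-25,-35,40),(291.6,260)),(D,(-25,35,40),(297.6,279.4)),(D,(25,35,40),(276,284)),(D,(25,35,0),(277.4,293)),(D,(-25,35,0),(296.6,290))]
rail=[(D,(-35,-155,12),o8(388,408)),(D,(-35,155,12),o8(308,573)),(D,(35,155,12),o8(268,560)),(D,(0,-145,182),o8(366,340)),(D,(0,145,182),o8(280,497)),(sc,(0,-145,182),o8(469,344)),(sc,(0,145,182),o8(584,472)),(sc,(35,155,12),o8(553,510)),(sc,(0,-105,180),(341,253)),(sc,(0,-45,180),(355.6,269.4))]
tray=[(sc,(-70,70,72),(223,163)),(sc,(-70,70,72),(223,163))]
T=[((-70,-70,72),(223.5,163),(301.4,153)),((70,-70,72),(183,163.6),(275.6,132)),((70,70,72),(179,198),(239.6,146)),((-70,70,72),(225,196.5),(265,170))]
tray=[(n,P,uv) for P,a,b in T for n,uv in((sc,a),(D,b))]
rd=[(D,(65,-65,48),o8(347,293)),(D,(-65,-65,48),o8(412,293)),(sc,(0,0,51),o8(392,327)),(D,(0,0,51),o8(377,315))]
for nm,o in [('block',blk),('rail',rail),('tray',tray),('reader',rd)]:
    for y0 in ([0] if nm!='tray' else [-.8,]):
        x,e=fit(o,[.5,0,y0]); print(nm,x.round(4),e.round(1).tolist())
w=cams.get_image('wrist'); print(w['K'],w['tool_from_camera'].round(4))
E
```

```text
glass [ 0.5278 -0.0463  0.0506] 0.26
band [0.5465 0.325  0.1828] 0.69
posttop- [0.5109 0.1365 0.1756] 0.94
posttop+ [0.566  0.4274 0.1785] 0.68
tabtop [ 0.4767 -0.3396  0.1138] 0.37
spray top [0.7234 0.0395 0.15  ] 0.46
paste top [ 0.7236 -0.1699  0.0693] 0.82
cone [ 0.2891 -0.4483  0.0303] 0.41
block [0.4497 0.1072 0.3555] [[-0.4, -1.6], [-0.3, -1.3], [0.0, 1.1], [1.1, -0.6], [-0.6, 0.8], [0.3, 0.8]]
rail [ 0.5378  0.2846 -0.1851] [[0.4, 1.1], [2.5, 2.0], [-1.1, -0.6], [-0.0, -0.8], [0.3, -0.7], [1.9, 1.1], [0.6, -1.7], [-1.5, 1.9], [-1.1, 0.0], [-0.3, 0.5]]
tray [ 0.5606 -0.3347 -0.7773] [[1.5, -0.6], [1.0, -0.1], [0.0, 0.1], [-0.3, -0.3], [0.5, 0.1], [-0.9, 0.3], [-1.1, 0.2], [-0.1, -0.7]]
reader [ 0.5269 -0.0457  0.1453] [[-1.3, -0.8], [0.3, 0.2], [0.3, 0.1], [0.5, -0.1]]
[[301.62833872   0.         278.03078407]
 [  0.         301.62833872 208.05746154]
 [  0.           0.           1.        ]] [[ 7.000e-04 -9.653e-01 -2.612e-01  7.180e-02]
 [ 1.000e+00  6.000e-04  3.000e-04  9.000e-04]
 [-1.000e-04 -2.612e-01  9.653e-01 -1.403e-01]
 [ 0.000e+00  0.000e+00  0.000e+00  1.000e+00]]
```

Request:
{"fn": "move_arm", "kwargs": {"deltas": [{"linear":[0,0,0],"turn":[0,0,-0.62],"claw":0},{"linear":[0,0,0],"turn":[0,0,-0.62],"claw":0},{"linear":[0.96,-0.54,-0.22],"turn":[0,0,0],"claw":0},{"linear":[0.96,-0.54,-0.22],"turn":[0,0,0],"claw":0},{"linear":[0.96,-0.54,-0.22],"turn":[0,0,0],"claw":0},{"linear":[0.96,-0.54,-0.22],"turn":[0,0,0],"claw":0},{"linear":[0.96,-0.54,-0.22],"turn":[0,0,0],"claw":0},{"linear":[0.96,-0.54,-0.22],"turn":[0,0,0],"claw":0},{"linear":[0.96,-0.54,-0.22],"turn":[0,0,0],"claw":0},{"linear":[0.96,-0.54,-0.22],"turn":[0,0,0],"claw":0},{"linear":[0.96,-0.54,-0.22],"turn":[0,0,0],"claw":0},{"linear":[0.96,-0.54,-0.22],"turn":[0,0,0],"claw":0},{"linear":[0.96,-0.54,-0.22],"turn":[0,0,0],"claw":0},{"linear":[0.96,-0.54,-0.22],"turn":[0,0,0],"claw":0},{"linear":[0.96,-0.54,-0.22],"turn":[0,0,0],"claw":0},{"linear":[0,0,0],"turn":[0,0,0],"claw":0}]}}

```text
time: 1.48
position: [0.4558, -0.2915, 0.3319]
tool_rot: [-3.088, -0.573, -0.008]
ft_force: [0.7, 1.0, 1.1]
grip_width: 0.999
```

Request:
{"fn": "move_arm", "kwargs": {"deltas": [{"linear":[0.42,-0.95,0],"turn":[0,0,0],"claw":0},{"linear":[0.42,-0.95,0],"turn":[0,0,0],"claw":0},{"linear":[0.42,-0.95,0],"turn":[0,0,0],"claw":0},{"linear":[0.42,-0.95,0],"turn":[0,0,0],"claw":0},{"linear":[0.42,-0.95,0],"turn":[0,0,0],"claw":0},{"linear":[0.42,-0.95,0],"turn":[0,0,0],"claw":0},{"linear":[0.42,-0.95,0],"turn":[0,0,0],"claw":0},{"linear":[0.42,-0.95,0],"turn":[0,0,0],"claw":0},{"linear":[0.42,-0.95,0],"turn":[0,0,0],"claw":0},{"linear":[0.42,-0.95,0],"turn":[0,0,0],"claw":0},{"linear":[0.42,-0.95,0],"turn":[0,0,0],"claw":0},{"linear":[0.42,-0.95,0],"turn":[0,0,0],"claw":0},{"linear":[0.42,-0.95,0],"turn":[0,0,0],"claw":0},{"linear":[0.42,-0.95,0],"turn":[0,0,0],"claw":0},{"linear":[0.42,-0.95,0],"turn":[0,0,0],"claw":0},{"linear":[0.42,-0.95,0],"turn":[0,0,0],"claw":0},{"linear":[0,0,0],"turn":[0,0,0],"claw":0},{"linear":[0,0,0],"turn":[0,0,0],"claw":0},{"linear":[0,0,0],"turn":[0,0,0],"claw":0}]}}

```text
time: 3.07
position: [0.4807, 0.1979, 0.3299]
tool_rot: [3.091, 0.555, -0.001]
ft_force: [0.5, -0.3, 0.6]
grip_width: 1.0
```

```bash
cat >> h.py <<'E'
def wrist(name):
    s=ctrl.get_state(); d=cams.get_image('wrist')
    T=np.eye(4); T[:3,:3]=R.from_rotvec(s['tool_rot']).as_matrix(); T[:3,3]=s['position']
    np.savez(name+'.npz',image=d['image'],K=d['K'],T=T@d['tool_from_camera'])
    cv2.imwrite(f'pics/{name}.png',cv2.resize(d['image'][...,::-1],(800,600),interpolation=cv2.INTER_CUBIC))
    X=T[:3,0]; print('t',round(s['time'],2),s['position'].round(4),'yaw',round(np.arctan2(X[1],X[0]),4),'tilt',T[:2,2].round(4),s['ft_force'].round(1),s['torque'].round(2),s['grip_width'])
E
python3 -c "
from h import *
wrist('w1')"
```

```text
t 3.07 [0.4807 0.1979 0.3299] yaw 0.3552 tilt [-0.0006 -0.0008] [ 0.5 -0.3  0.6] [ 0.01 -0.05  0.03] 0.999550499241971
```

View pics/w1.png

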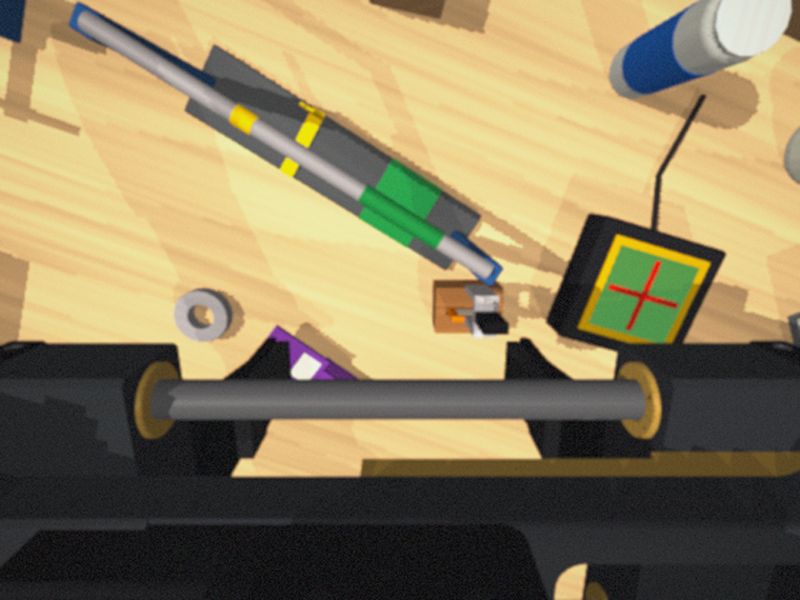

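The wrist view shows the rail's yellow band at (243,118), the green from (362,192) to (442,240), and the block with the tag at (470,305) with its grip at (490,322). The reader glass cross is at (643,294).

Run:
```python
from h import *
d=np.load('w1.npz'); im=d['image'][...,::-1]
u,v=300,150
c=cv2.resize(im[v:v+90,u:u+70],(560,600),interpolation=cv2.INTER_CUBIC)[:,:]
c=cv2.resize(im[190:240,295:365],(798,570),interpolation=cv2.INTER_CUBIC)
for k in range(0,70,5): cv2.putText(c,str(295+k),(int(k*11.4),12),0,.4,(0,0,255),1); cv2.line(c,(int(k*11.4),14),(int(k*11.4),20),(0,0,255),1)
for k in range(0,50,5): cv2.putText(c,str(190+k),(8,int(k*11.4)+4),0,.4,(0,0,255),1); cv2.line(c,(0,int(k*11.4)),(6,int(k*11.4)),(0,0,255),1)
cv2.imwrite('pics/w1c.png',c)
S=1.4286; C={'w':(d['K'],d['T']),**CAM}
def un(uv,z,n='w'):
    K,T=C[n]; r=T[:3,:3]@np.linalg.inv(K)@[*uv,1]; o=T[:3,3]; return o+r*(z-o[2])/r[2]
hsv=cv2.cvtColor(d['image'],cv2.COLOR_RGB2HSV)
y=(hsv[...,0]>20)&(hsv[...,0]<32)&(hsv[...,1]>190)&(hsv[...,2]>120)
n,l,st,ce=cv2.connectedComponentsWithStats(y.astype('uint8'))
for i in range(1,n):
    if st[i,4]>15: print('yel',ce[i].round(1),st[i],un(ce[i]+0,.18).round(4),un(ce[i],.184).round(4))
for nm,p,z in [('band',(243,118),.184),('barL',(100,27),.184),('gL',(366,193),.184),('gR',(440,240),.184),('barR',(485,266),.184),('post-',(490,271),.182),('glass',(644,294),.051)]:
    print(nm,un(np.array(p)/S,z).round(4))
```

```text
yel [216.6  87.4] [208  72  19  31 294] [0.5607 0.2855 0.18  ] [0.5605 0.2846 0.184 ]
yel [169.5  82.6] [161  74  19  19 214] [0.5498 0.3262 0.18  ] [0.5497 0.3247 0.184 ]
yel [202.1 116.9] [197 111  12  13  95] [0.5317 0.2904 0.18  ] [0.5319 0.2894 0.184 ]
yel [448.5 198.9] [ 405  164   92   76 1331] [0.5421 0.0397 0.18  ] [0.5421 0.0422 0.184 ]
band [0.55   0.3242 0.184 ]
barL [0.569 0.416 0.184]
gL [0.5339 0.238  0.184 ]
gR [0.5224 0.1819 0.184 ]
barR [0.5167 0.1469 0.184 ]
post- [0.5144 0.1418 0.182 ]
glass [ 0.5314 -0.0495  0.051 ]
```

View pics/w1c.png

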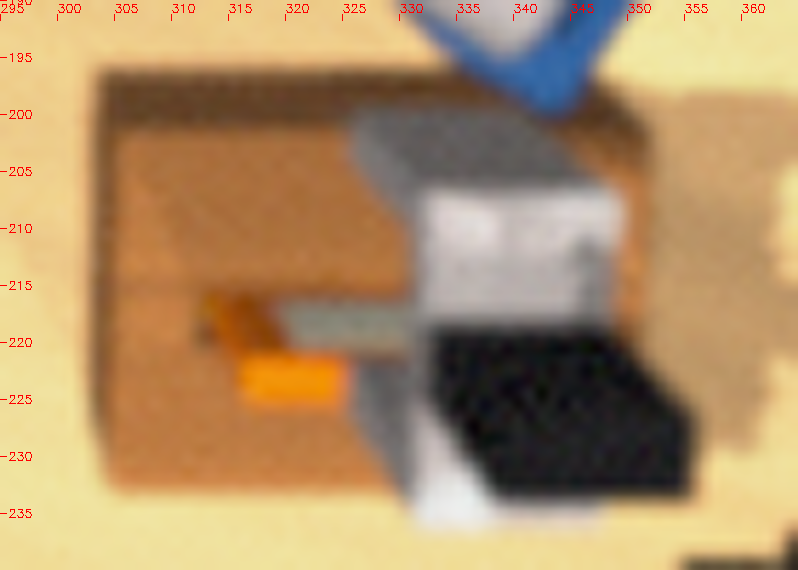

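The crop shows the tag's crown at u 331–349, v 206–236 and the grip's top at u 338–355, v 226–234, with the block below.

```bash
cat >> h.py <<'E'
def un(name,uv,z):
    d=np.load(name+'.npz'); K,T=d['K'],d['T'] if 'T' in d else d['world_from_camera']; r=T[:3,:3]@np.linalg.inv(K)@[*uv,1]; o=T[:3,3]; return o+r*(z-o[2])/r[2]
E
python3 - <<'E'
from h import *
d=np.load('w1.npz'); C={'w':(d['K'],d['T'])}
P=[((31-1,10,120),(331.5,206.3)),((30,-10,120),(349,206.5)),((0,10,120),(331.5,236)),((10,10,158),(338.5,233.5)),((10,-10,158),(355.3,233.5)),((20,-10,158),(355.3,226))]
P=[('w',np.add(p,(0,0,6)),uv) for p,uv in P]
x,e=fit(P,[.45,.1,.35],C); print('tag',x.round(4),e.round(1).tolist())
B=[('w',p,uv) for p,uv in [((-25,35,40),(304.5,232.5)),((25,35,40),(304.5,201)),((25,-35,0),(351,201)),((25,35,0),(303.5,196))]]
x2,e=fit(B,[.45,.1,.35],C); print('block',x2.round(4),e.round(1).tolist())
c,s=np.cos(x[2]),np.sin(x[2]); g=x[:2]+.015*np.array([c,s]); print('grip',g)
E
```

```text
tag [0.4598 0.1099 0.3811] [[0.2, 0.8], [-0.4, 0.2], [-0.4, -4.9], [-1.2, 0.7], [0.6, 0.3], [1.0, -1.1]]
block [0.4477 0.1043 0.253 ] [[-1.5, 0.9], [2.7, 0.5], [-2.8, -1.2], [1.3, -0.5]]
grip [0.4737059  0.11545971]
```

Run:
```python
from h import *
d=np.load('w1.npz'); C={'w':(d['K'],d['T'])}
P=[((33,10,120),(331.5,206.3)),((33,-10,120),(349,206.5)),((-3,10,120),(331.5,236)),((10,10,158),(338.5,233.5)),((10,-10,158),(355.3,233.5)),((20,-10,158),(355.3,226))]
P=[('w',np.add(p,(0,0,6)),uv) for p,uv in P]
x,e=fit(P,[.45,.1,.35],C); print('tag',x.round(4),e.round(1).tolist())
B=[('w',p,uv) for p,uv in [((-25,35,40),(304.5,232.5)),((25,35,40),(304.5,201)),((25,35,0),(303.5,196))]]
x2,e=fit(B,[.45,.1,.35],C); print('block',x2.round(4),e.round(1).tolist())
c,s=np.cos(x[2]),np.sin(x[2]); g=x[:2]+.015*np.array([c,s]); print('grip',g)
# check vs fixed cams: grip in scene px (330,232), legs side
M=R.from_euler('z',x[2]).as_matrix(); o=np.r_[x[:2],.006]
for p in [(15,0,158),(0,0,68),(33,0,116),(-3,0,116)]: print(p,proj(*CAM['scene'],[M@np.array(p)/1000+o]).round(1),proj(*CAM['side'],[M@np.array(p)/1000+o]).round(1))
```

```text
tag [0.4586 0.109  0.3987] [[-0.0, -0.3], [-0.5, -1.2], [-0.1, -1.3], [-1.0, 2.1], [0.7, 1.3], [1.0, 0.0]]
block [0.4517 0.106  0.3627] [[0.0, 0.7], [0.6, 0.1], [-0.6, -0.9]]
grip [0.47242923 0.11486907]
(15, 0, 158) [[330.7 230.1]] [[275.4 236.4]]
(0, 0, 68) [[328.7 241.4]] [[281.  261.6]]
(33, 0, 116) [[327.2 242.8]] [[267.6 250.3]]
(-3, 0, 116) [[330.8 232.5]] [[282.7 247.7]]
```

Request:
{"fn": "move_arm", "kwargs": {"deltas": [{"linear":[-0.39,0.83,0],"turn":[0,0,0],"claw":0},{"linear":[-0.39,0.83,0],"turn":[0,0,0],"claw":0},{"linear":[-0.39,0.83,0],"turn":[0,0,0],"claw":0},{"linear":[0,0,0.9],"turn":[0,0,0],"claw":0.3},{"linear":[0,0,0.9],"turn":[0,0,0],"claw":0.3},{"linear":[0,0,0.5],"turn":[0,0,0],"claw":0.3},{"linear":[0,0,0],"turn":[0,0,0],"claw":0.3},{"linear":[0,0,0],"turn":[0,0,0],"claw":0.3},{"linear":[0,0,0],"turn":[0,0,0],"claw":0.3}], "grip_force": 25}}

```text
time: 3.87
position: [0.4745, 0.1159, 0.2625]
tool_rot: [3.092, 0.553, 0.003]
ft_force: [-0.2, -0.8, 0.0]
grip_width: 0.715
```

```bash
python3 -c "
from h import *
wrist('w2')"
```

```text
t 3.87 [0.4745 0.1159 0.2625] yaw 0.3541 tilt [ 0.0018 -0.0001] [-0.2 -0.8  0. ] [ 0.01  0.02 -0.02] 0.7154134235414269
```

View pics/w2.png

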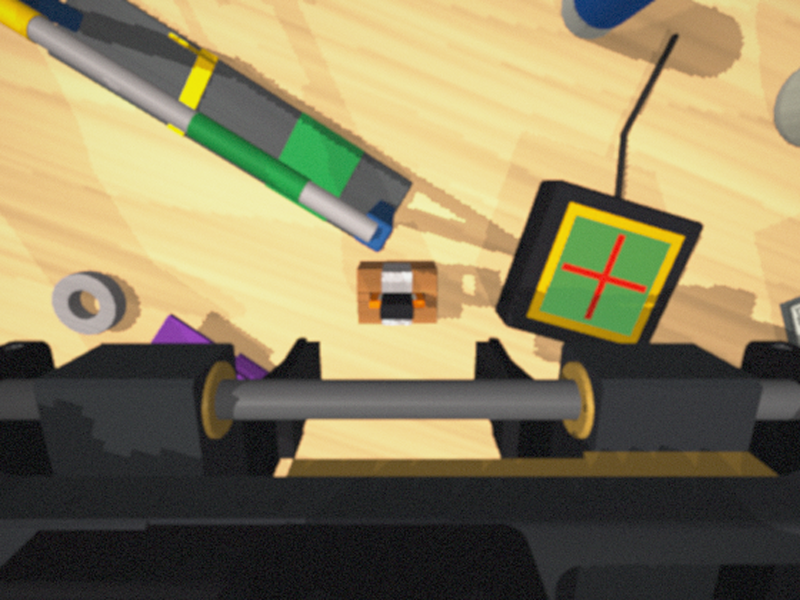

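The wrist view at z = 0.26 shows the grip centred between the fingers at (397,305), which works out to within about 1 mm in x and y. Next: descend, close and lift.

Request:
{"fn": "move_arm", "kwargs": {"deltas": [{"linear":[0,0,0.9],"turn":[0,0,0],"claw":0.3},{"linear":[0,0,0.9],"turn":[0,0,0],"claw":0.3},{"linear":[0,0,0.9],"turn":[0,0,0],"claw":0.3},{"linear":[0,0,0.47],"turn":[0,0,0],"claw":0.3},{"linear":[0,0,0.47],"turn":[0,0,0],"claw":0.3},{"linear":[0,0,0],"turn":[0,0,0],"claw":0.3},{"linear":[0,0,0],"turn":[0,0,0],"claw":0.6},{"linear":[0,0,0],"turn":[0,0,0],"claw":0.8},{"linear":[0,0,0],"turn":[0,0,0],"claw":1},{"linear":[0,0,0],"turn":[0,0,0],"claw":1},{"linear":[0,0,0],"turn":[0,0,0],"claw":1},{"linear":[0,0,0],"turn":[0,0,0],"claw":1},{"linear":[0,0,0],"turn":[0,0,0],"claw":1},{"linear":[0,0,0],"turn":[0,0,0],"claw":1}], "grip_force": 25}}

```text
time: 5.08
position: [0.4739, 0.1164, 0.1523]
tool_rot: [3.092, 0.555, 0.001]
ft_force: [-0.0, -0.3, 0.6]
grip_width: 0.225
```

Request:
{"fn": "move_arm", "kwargs": {"deltas": [{"linear":[0,0,-0.5],"turn":[0,0,0],"claw":1},{"linear":[0,0,-0.5],"turn":[0,0,0],"claw":1},{"linear":[0,0,-0.85],"turn":[0,0,0],"claw":1},{"linear":[0,0,-0.85],"turn":[0,0,0],"claw":1},{"linear":[0,0,-0.85],"turn":[0,0,0],"claw":1},{"linear":[0,0,-0.85],"turn":[0,0,0],"claw":1},{"linear":[0,0,-0.85],"turn":[0,0,0],"claw":1},{"linear":[0,0,-0.85],"turn":[0,0,0],"claw":1},{"linear":[0,0,0],"turn":[0,0,0.975],"claw":1},{"linear":[0,0,0],"turn":[0,0,0.975],"claw":1},{"linear":[0,0,0],"turn":[0,0,0.975],"claw":1},{"linear":[0,0,0],"turn":[0,0,0.975],"claw":1},{"linear":[0,0,0],"turn":[0,0,0.975],"claw":1},{"linear":[0,0,0],"turn":[0,0,0.975],"claw":1},{"linear":[0,0,0],"turn":[0,0,0.975],"claw":1},{"linear":[0,0,0],"turn":[0,0,0.975],"claw":1},{"linear":[0,0,0],"turn":[0,0,0],"claw":1}]}}

```text
time: 6.5
position: [0.4736, 0.1164, 0.3348]
tool_rot: [3.127, -0.299, -0.001]
ft_force: [-0.4, -0.6, 0.2]
grip_width: 0.227
```

Request:
{"fn": "move_arm", "kwargs": {"deltas": [{"linear":[0.29,-0.85,0],"turn":[0,0,0],"claw":1},{"linear":[0.29,-0.85,0],"turn":[0,0,0],"claw":1},{"linear":[0.29,-0.85,0],"turn":[0,0,0],"claw":1},{"linear":[0.29,-0.85,0],"turn":[0,0,0],"claw":1},{"linear":[0,0,0],"turn":[0,0,0],"claw":1},{"linear":[0,0,0],"turn":[0,0,0],"claw":1},{"linear":[0,0,0],"turn":[0,0,0],"claw":1}]}}

```text
time: 7.08
position: [0.5269, 0.2096, 0.3347]
tool_rot: [3.127, -0.295, -0.002]
ft_force: [-0.4, -0.5, -0.4]
grip_width: 0.225
```

Run:
```python
from h import *
wrist('w3')
a=np.load('w3.npz')['image'][...,::-1]
s=cams.get_image('side')['image'][...,::-1]; sc=cams.get_image('scene')['image'][...,::-1]
top=cv2.resize(a[0:240,60:500],(560,305),interpolation=cv2.INTER_CUBIC)
c=lambda i,u,v:cv2.resize(i[v:v+100,u:u+135],(400,296),interpolation=cv2.INTER_CUBIC)
out=np.zeros((601,800,3),'uint8'); out[:305,:560]=top; out[305:,:400]=c(s,190,215); out[305:,400:]=c(sc,290,200)
cv2.imwrite('pics/m3.png',out[:600])
```

```text
t 7.08 [0.5269 0.2096 0.3347] yaw -0.1881 tilt [-0.0011 -0.0007] [-0.4 -0.5 -0.4] [ 0.02  0.01 -0.01] 0.2253461743466109
```

View pics/m3.png

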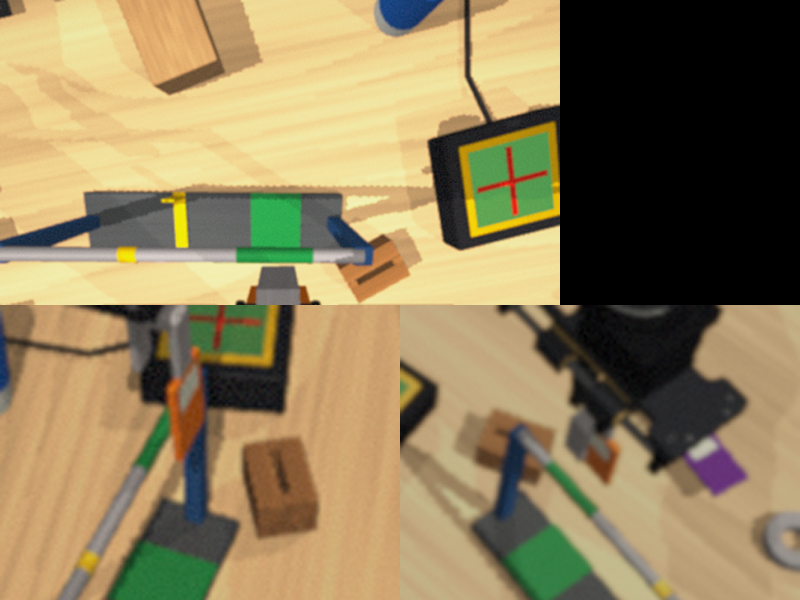

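The wrist part shows the bar level at row 255 and the green centred at column 275 above the tool axis. The hook's far leg is at (279,267), lower in the picture than an upright tag would give, so the tag seems to lean in the grip. I'll measure that lean.

Run:
```python
from h import *
a=np.load('w3.npz')['image'][...,::-1]
c=cv2.resize(a[190:250,238:318],(800,600),interpolation=cv2.INTER_CUBIC)
for k in range(0,80,5): cv2.putText(c,str(238+k),(k*10,12),0,.35,(0,0,255),1); cv2.line(c,(k*10,14),(k*10,20),(0,0,255),1)
for k in range(0,60,5): cv2.putText(c,str(190+k),(8,k*10+4),0,.35,(0,0,255),1); cv2.line(c,(0,k*10),(6,k*10),(0,0,255),1)
cv2.imwrite('pics/w3c.png',c)
g=cams.get_image('wrist')['tool_from_camera']; K=np.load('w3.npz')['K']
for lean in (0,.06,.1):
    q=R.from_euler('y',lean).as_matrix()
    for n,p in (('legbot',(33,10,68)),('legbot-',(33,-10,68)),('crownfront',(33,10,120)),('plate bot',(-3,22,0))):
        t=np.array([p[0]-15,-p[1],-(p[2]-145)])/1000
        t=R.from_rotvec([0,lean,0]).as_matrix()@(t-[0,0,.003]) +[0,0,.003]
        print(lean,n,t.round(4),proj(K,g,[t]).round(1))
```

```text
0 legbot [ 0.018 -0.01   0.077] [[263.7 202. ]]
0 legbot- [0.018 0.01  0.077] [[290.6 202. ]]
0 crownfront [ 0.018 -0.01   0.025] [[259.5 223.8]]
0 plate bot [-0.018 -0.022  0.145] [[255.2 220.6]]
0.06 legbot [ 0.0224 -0.01    0.0758] [[263.5 196.5]]
0.06 legbot- [0.0224 0.01   0.0758] [[290.7 196.6]]
0.06 crownfront [ 0.0193 -0.01    0.0239] [[259.4 222.3]]
0.06 plate bot [-0.0095 -0.022   0.1458] [[255.  212.1]]
0.1 legbot [ 0.0253 -0.01    0.0748] [[263.4 193. ]]
0.1 legbot- [0.0253 0.01   0.0748] [[290.8 193. ]]
0.1 crownfront [ 0.0201 -0.01    0.0231] [[259.2 221.3]]
0.1 plate bot [-0.0037 -0.022   0.1461] [[255.  206.4]]
```

View pics/w3c.png

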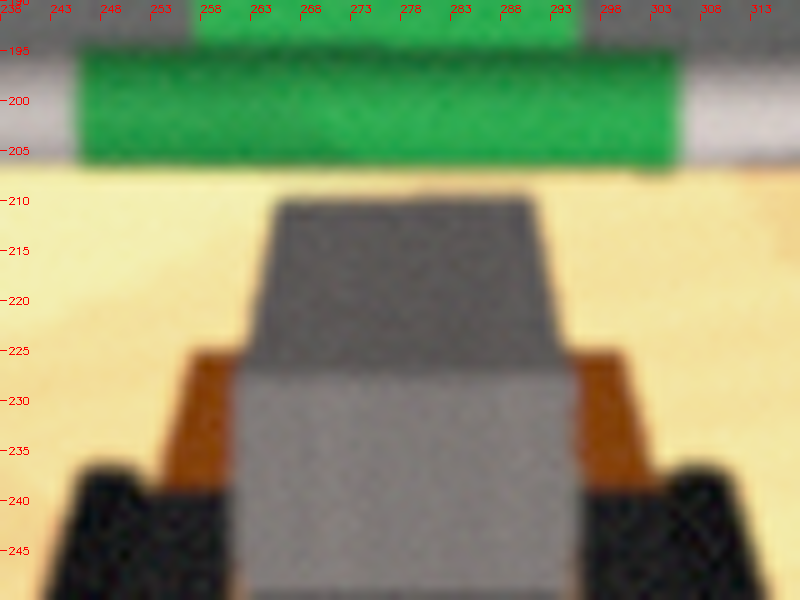

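Reading the crop: leg tip v = 210, crown edge 227, plate bottom 225. That fits a lean of about 0.06 rad (bottom towards −x) and a 1.3 mm offset. I'll tilt the tool 0.06 rad about its y to bring the tag upright, then lower it over the green end.

Request:
{"fn": "move_arm", "kwargs": {"deltas": [{"linear":[0.04,0,0],"turn":[0,0.43,0],"claw":1},{"linear":[0,0,0],"turn":[0,0.43,0],"claw":1},{"linear":[-0.042,0,0.7],"turn":[0,0,0],"claw":1},{"linear":[-0.042,0,0.7],"turn":[0,0,0],"claw":1},{"linear":[-0.042,0,0.7],"turn":[0,0,0],"claw":1},{"linear":[-0.018,0,0.3],"turn":[0,0,0],"claw":1},{"linear":[-0.018,0,0.3],"turn":[0,0,0],"claw":1},{"linear":[-0.018,0,0.3],"turn":[0,0,0],"claw":1},{"linear":[-0.018,0,0.3],"turn":[0,0,0],"claw":1},{"linear":[-0.018,0,0.3],"turn":[0,0,0],"claw":1},{"linear":[0,0,0],"turn":[0,0,0],"claw":1},{"linear":[0,0,0],"turn":[0,0,0],"claw":1},{"linear":[0,0,0],"turn":[0,0,0],"claw":1}]}}

```text
time: 8.37
position: [0.5286, 0.2101, 0.2274]
tool_rot: [3.121, -0.296, 0.095]
ft_force: [0.1, 1.1, -0.7]
grip_width: 0.223
```

Run:
```python
from h import *
wrist('w4')
a=np.load('w4.npz')['image'][...,::-1]
s=cams.get_image('side')['image'][...,::-1]; sc=cams.get_image('scene')['image'][...,::-1]
c=lambda i,u,v:cv2.resize(i[v:v+75,u:u+100],(400,300),interpolation=cv2.INTER_CUBIC)
out=np.zeros((600,800,3),'uint8'); out[:300,:400]=cv2.resize(a[140:260,198:358],(400,300)); out[300:,:400]=c(s,200,225); out[300:,400:]=c(sc,305,205); out[:300,400:]=cv2.resize(a[:240,:320],(400,300))
cv2.imwrite('pics/m4.png',out[:600])
```

```text
t 8.37 [0.5286 0.2101 0.2274] yaw -0.189 tilt [ 0.0596 -0.011 ] [ 0.1  1.1 -0.7] [0.03 0.08 0.04] 0.22326107158725403
```

View pics/m4.png

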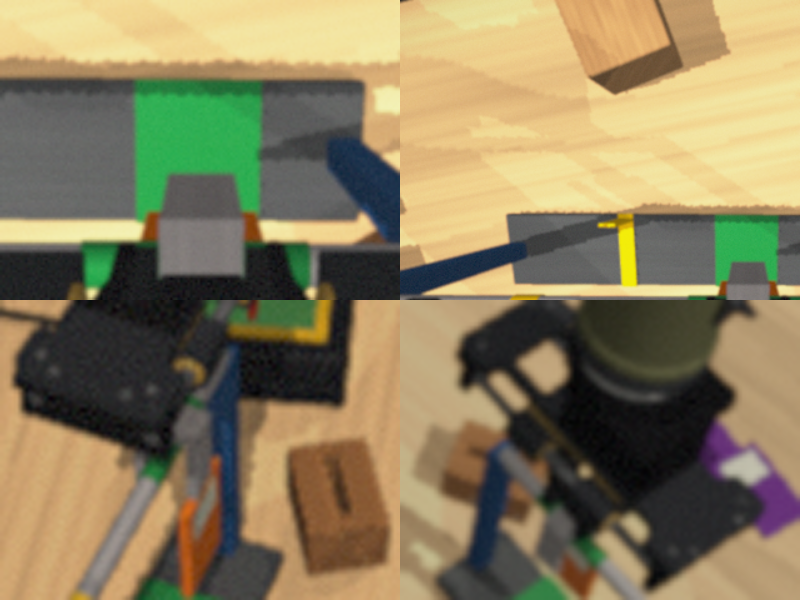

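The tag straddles the bar in the green. In the scene crop the far leg is in front of the bar at (555,535), and in the side crop the plate is on the near side at (200,540). Next I lower it to touch.

Request:
{"fn": "move_arm", "kwargs": {"deltas": [{"linear":[-0.006,0,0.1],"turn":[0,0,0],"claw":1},{"linear":[-0.006,0,0.1],"turn":[0,0,0],"claw":1},{"linear":[0,0,0],"turn":[0,0,0],"claw":1},{"linear":[0,0,0],"turn":[0,0,0],"claw":1}]}}

```text
time: 8.85
position: [0.5286, 0.21, 0.2214]
tool_rot: [3.121, -0.296, 0.095]
ft_force: [-0.4, -0.6, 3.7]
grip_width: 0.224
```

Request:
{"fn": "move_arm", "kwargs": {"deltas": [{"linear":[-0.002,0,0.03],"turn":[0,0,0],"claw":1},{"linear":[0,0,0],"turn":[0,0,0],"claw":1},{"linear":[0,0,0],"turn":[0,0,0],"claw":1}]}}

```text
time: 9.1
position: [0.5287, 0.21, 0.2213]
tool_rot: [3.12, -0.296, 0.096]
ft_force: [-2.0, -1.5, 8.8]
grip_width: 0.224
```

Run:
```python
from h import *
for n in ('w1','w3'):
    hsv=cv2.cvtColor(np.load(n+'.npz')['image'],cv2.COLOR_RGB2HSV)
    for nm,lo,hi in(('yel',20,32),('grn',50,80)):
        m=(hsv[...,0]>lo)&(hsv[...,0]<hi)&(hsv[...,1]>150)&(hsv[...,2]>90)
        k,l,st,ce=cv2.connectedComponentsWithStats(m.astype('uint8'))
        for i in range(1,k):
            if st[i,4]>60 and st[i,0]<360: print(n,nm,ce[i].round(1),st[i],un(n,ce[i],.184).round(4))
a=np.load('w3.npz')['image'].astype(int)
# bar vertical extent at columns
for u in (110,190,220,330):
    g=a[180:215,u].sum(1); print(u,g.tolist())
```

```text
w1 yel [216.5  87. ] [207  71  21  32 333] [0.5607 0.2848 0.184 ]
w1 yel [169.5  82.6] [161  73  20  21 239] [0.5497 0.3247 0.184 ]
w1 yel [202. 117.] [196 111  13  13 112] [0.5319 0.2895 0.184 ]
w1 grn [280.9 143.9] [ 252  112   58   61 2093] [0.5344 0.2139 0.184 ]
w3 yel [200.5 171. ] [186 151  22  44 476] [0.5705 0.2768 0.184 ]
w3 yel [159. 200.] [152 194  15  13 177] [0.5502 0.3245 0.184 ]
w3 grn [276.1 180.9] [ 247  153   58   53 2210] [0.5474 0.2068 0.184 ]
110 [115, 143, 136, 153, 140, 143, 153, 133, 196, 350, 504, 574, 584, 542, 427, 376, 418, 472, 504, 541, 560, 577, 559, 525, 495, 495, 577, 631, 640, 652, 651, 648, 647, 649, 644]
190 [310, 306, 316, 319, 323, 324, 310, 316, 326, 321, 314, 303, 322, 304, 313, 356, 415, 471, 518, 570, 599, 615, 622, 603, 566, 549, 579, 610, 615, 618, 623, 626, 629, 626, 632]
220 [311, 317, 311, 313, 309, 317, 327, 314, 320, 320, 315, 325, 320, 314, 298, 345, 381, 447, 486, 524, 556, 571, 562, 561, 532, 543, 614, 651, 657, 660, 658, 658, 657, 655, 662]
330 [149, 166, 152, 149, 154, 168, 148, 146, 150, 148, 147, 124, 154, 121, 173, 264, 366, 430, 484, 545, 583, 592, 545, 443, 417, 382, 340, 280, 213, 257, 324, 386, 389, 399, 394]
```

Request:
{"fn": "move_arm", "kwargs": {"deltas": [{"linear":[0.001,0,-0.025],"turn":[0,0,0],"claw":1},{"linear":[0,-0.2,0],"turn":[0,0,0],"claw":1},{"linear":[0,-0.4,0],"turn":[0,0,0],"claw":1},{"linear":[0,-0.4,0],"turn":[0,0,0],"claw":1},{"linear":[0,-0.4,0],"turn":[0,0,0],"claw":1},{"linear":[0,-0.4,0],"turn":[0,0,0],"claw":1},{"linear":[0,-0.4,0],"turn":[0,0,0],"claw":1},{"linear":[0,-0.4,0],"turn":[0,0,0],"claw":1},{"linear":[0,-0.4,0],"turn":[0,0,0],"claw":1},{"linear":[0,-0.4,0],"turn":[0,0,0],"claw":1},{"linear":[0,-0.4,0],"turn":[0,0,0],"claw":1},{"linear":[0,-0.09,0],"turn":[0,0,0],"claw":1},{"linear":[0,0,0],"turn":[0,0,0],"claw":1},{"linear":[0,0,0],"turn":[0,0,0],"claw":1},{"linear":[0,0,0],"turn":[0,0,0],"claw":1}]}}

```text
time: 10.35
position: [0.551, 0.3253, 0.2214]
tool_rot: [3.122, -0.296, 0.097]
ft_force: [1.9, 0.5, 3.7]
grip_width: 0.231
```

Request:
{"fn": "move_arm", "kwargs": {"deltas": [{"linear":[0,0,0],"turn":[0,0,0],"claw":0.7},{"linear":[0,0,0],"turn":[0,0,0],"claw":0.6},{"linear":[0,0,0],"turn":[0,0,0],"claw":0.5},{"linear":[0,0,0],"turn":[0,0,0],"claw":0.3},{"linear":[0,0,0],"turn":[0,0,0],"claw":0.3},{"linear":[0,0,0],"turn":[0,0,0],"claw":0.3},{"linear":[0.02,0,-0.3],"turn":[0,0,0],"claw":0.3},{"linear":[0.03,0,-0.5],"turn":[0,0,0],"claw":0.3},{"linear":[0.05,0,-0.9],"turn":[0,0,0],"claw":0.3},{"linear":[0.05,0,-0.9],"turn":[0,0,0],"claw":0.3},{"linear":[0.05,0,-0.9],"turn":[0,0,0],"claw":0.3},{"linear":[0,0,0],"turn":[0,-0.43,0],"claw":0.3},{"linear":[0,0,0],"turn":[0,-0.43,0],"claw":0.3},{"linear":[0,0,0],"turn":[0,0,0],"claw":0.3},{"linear":[0,0,0],"turn":[0,0,0],"claw":0.3}]}}

```text
time: 11.6
position: [0.5503, 0.3236, 0.3243]
tool_rot: [3.126, -0.299, -0.004]
ft_force: [-0.6, -0.2, 0.4]
grip_width: 0.701
```

Run:
```python
from h import *
wrist('w5')
a=np.load('w5.npz')['image'][...,::-1]
s=cams.get_image('side')['image'][...,::-1]; sc=cams.get_image('scene')['image'][...,::-1]
c=lambda i,u,v:cv2.resize(i[v:v+75,u:u+100],(400,300),interpolation=cv2.INTER_CUBIC)
out=np.zeros((600,800,3),'uint8'); out[:300,:400]=cv2.resize(a[140:260,198:358],(400,300)); out[300:,:400]=c(s,180,250); out[300:,400:]=c(sc,330,240); out[:300,400:]=cv2.resize(a,(400,300))
cv2.imwrite('pics/m5.png',out[:600])
```

```text
t 11.6 [0.5503 0.3236 0.3243] yaw -0.1904 tilt [-0.0024 -0.001 ] [-0.6 -0.2  0.4] [-0.01 -0.03 -0.03] 0.7013925771937921
```

View pics/m5.png

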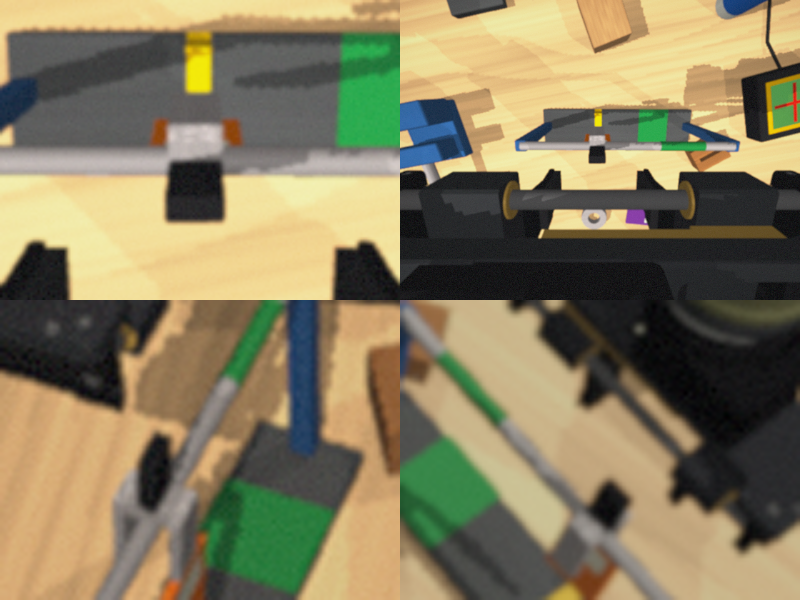

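The tag hangs over the bar with the yellow band hidden under its crown. In the top-left crop the hook centre is at (196,140) and the strip at (198,60). The arm is free of it, so next comes the tray.

Request:
{"fn": "move_arm", "kwargs": {"deltas": [{"linear":[0,0,0],"turn":[0,0,-0.975],"claw":0.3},{"linear":[0,0,0],"turn":[0,0,-0.975],"claw":0.3},{"linear":[0,0,0],"turn":[0,0,-0.975],"claw":0.3},{"linear":[0,0,0],"turn":[0,0,-0.975],"claw":0.3},{"linear":[0,0,0],"turn":[0,0,-0.975],"claw":0.3},{"linear":[0,0,0],"turn":[0,0,-0.975],"claw":0.3},{"linear":[0,0,0],"turn":[0,0,-0.975],"claw":0.3},{"linear":[0,0,0],"turn":[0,0,-0.975],"claw":0.3},{"linear":[0,0,0],"turn":[0,0,-0.975],"claw":0.3},{"linear":[0,0,0],"turn":[0,0,-0.975],"claw":0.3},{"linear":[0,0,0],"turn":[0,0,-0.975],"claw":0.3},{"linear":[0,0,0],"turn":[0,0,-0.975],"claw":0.3},{"linear":[0,0,0],"turn":[0,0,-0.975],"claw":0.3}]}}

```text
time: 12.83
position: [0.5495, 0.3246, 0.3254]
tool_rot: [2.951, 1.077, -0.001]
ft_force: [0.5, 0.8, 0.8]
grip_width: 0.704
```

Request:
{"fn": "move_arm", "kwargs": {"deltas": [{"linear":[0,0,0],"turn":[0,0,-0.975],"claw":0.3},{"linear":[0,0,0],"turn":[0,0,-0.975],"claw":0.3},{"linear":[0,0,0],"turn":[0,0,-0.975],"claw":0.3},{"linear":[0,0,0],"turn":[0,0,-0.975],"claw":0.3},{"linear":[0,0,0],"turn":[0,0,-0.975],"claw":0.3},{"linear":[0,0,0],"turn":[0,0,-0.975],"claw":0.3},{"linear":[0,0,0],"turn":[0,0,-0.975],"claw":0.3},{"linear":[0,0,0],"turn":[0,0,-0.975],"claw":0.3},{"linear":[0,0,0],"turn":[0,0,-0.975],"claw":0.3},{"linear":[0,0,0],"turn":[0,0,-0.975],"claw":0.3},{"linear":[0,0,0],"turn":[0,0,-0.975],"claw":0.3},{"linear":[0,0,0],"turn":[0,0,-0.975],"claw":0.3},{"linear":[0,0,0],"turn":[0,0,-0.975],"claw":0.3},{"linear":[0,0,0],"turn":[0,0,0],"claw":0},{"linear":[0,0,0],"turn":[0,0,0],"claw":0}]}}

```text
time: 14.08
position: [0.5496, 0.3246, 0.3255]
tool_rot: [-2.212, -2.231, 0.001]
ft_force: [0.2, 0.1, -0.3]
grip_width: 0.783
```

Request:
{"fn": "move_arm", "kwargs": {"deltas": [{"linear":[-0.94,-0.08,0],"turn":[0,0,0],"claw":0},{"linear":[-0.94,-0.08,0],"turn":[0,0,0],"claw":0},{"linear":[-0.94,-0.08,0],"turn":[0,0,0],"claw":0},{"linear":[-0.94,-0.08,0],"turn":[0,0,0],"claw":0},{"linear":[-0.94,-0.08,0],"turn":[0,0,0],"claw":0},{"linear":[-0.94,-0.08,0],"turn":[0,0,0],"claw":0},{"linear":[-0.94,-0.08,0],"turn":[0,0,0],"claw":0},{"linear":[-0.94,-0.08,0],"turn":[0,0,0],"claw":0},{"linear":[-0.94,-0.08,0],"turn":[0,0,0],"claw":0},{"linear":[-0.94,-0.08,0],"turn":[0,0,0],"claw":0},{"linear":[-0.94,-0.08,0],"turn":[0,0,0],"claw":0},{"linear":[-0.94,-0.08,0],"turn":[0,0,0],"claw":0},{"linear":[-0.94,-0.08,0],"turn":[0,0,0],"claw":0},{"linear":[-0.94,-0.08,0],"turn":[0,0,0],"claw":0},{"linear":[-0.94,-0.08,0],"turn":[0,0,0],"claw":0},{"linear":[-0.94,-0.08,0],"turn":[0,0,0],"claw":0},{"linear":[-0.94,-0.08,0],"turn":[0,0,0],"claw":0},{"linear":[-0.94,-0.08,0],"turn":[0,0,0],"claw":0},{"linear":[-0.94,-0.08,0],"turn":[0,0,0],"claw":0}]}}

```text
time: 15.67
position: [0.5091, -0.2129, 0.326]
tool_rot: [2.212, 2.23, -0.002]
ft_force: [-0.4, 0.4, -0.4]
grip_width: 0.999
```

Request:
{"fn": "move_arm", "kwargs": {"deltas": [{"linear":[-0.94,-0.08,0],"turn":[0,0,0],"claw":0},{"linear":[-0.94,-0.08,0],"turn":[0,0,0],"claw":0},{"linear":[-0.94,-0.08,0],"turn":[0,0,0],"claw":0},{"linear":[0,0,0],"turn":[0,0,0],"claw":0},{"linear":[0,0,0],"turn":[0,0,0],"claw":0},{"linear":[0,0,0],"turn":[0,0,0],"claw":0}]}}

```text
time: 16.17
position: [0.5034, -0.2953, 0.3259]
tool_rot: [-2.21, -2.232, -0.001]
ft_force: [0.0, 0.4, 0.2]
grip_width: 1.002
```

Run:
```python
from h import *
wrist('w6'); print(ctrl.get_state()['joint_positions'].round(2))
a=np.load('w6.npz')['image'][...,::-1]
c=cv2.resize(a[110:260,200:400],(800,600),interpolation=cv2.INTER_CUBIC)
for k in range(0,200,10): cv2.putText(c,str(200+k),(k*4,12),0,.35,(0,0,255),1); cv2.line(c,(k*4,14),(k*4,20),(0,0,255),1)
for k in range(0,150,10): cv2.putText(c,str(110+k),(8,k*4+4),0,.35,(0,0,255),1); cv2.line(c,(0,k*4),(6,k*4),(0,0,255),1)
cv2.imwrite('pics/w6c.png',c)
```

```text
t 16.17 [ 0.5034 -0.2953  0.3259] yaw 1.5804 tilt [0.0001 0.0008] [0.  0.4 0.2] [ 0.   -0.11 -0.02] 1.0020234738491847
[ 1.43  0.36 -1.2   1.46  0.33  1.55  0.25]
```

View pics/w6c.png

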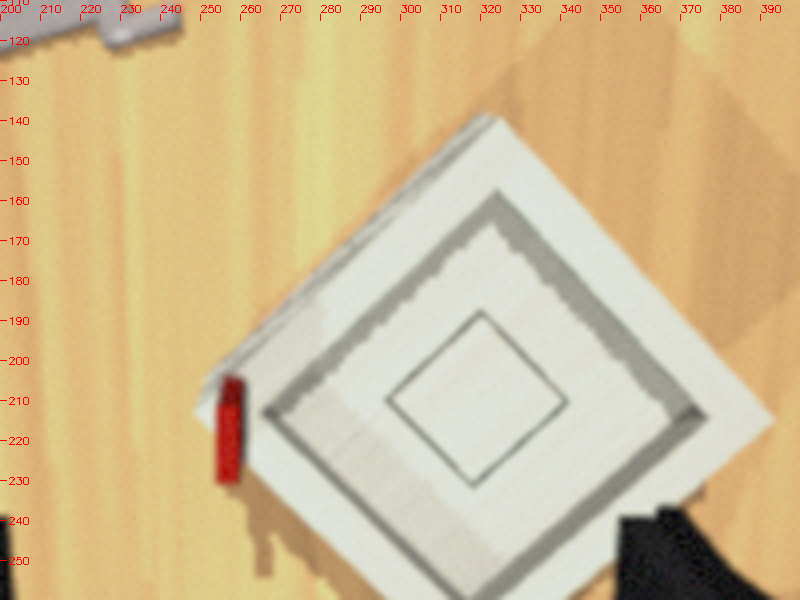

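The crop shows the tray's inner opening at left (265.5,213), top (324,157.5) and right (377,214). The outer corners are at (324,139) and (394,214.5), and the tab's top face is centred at (257,220).

Run:
```python
from h import *
d=np.load('w6.npz'); C={'w':(d['K'],d['T'])}
P=[((-55,-55,72),(265.5,213)),((55,-55,72),(0,0)),((55,55,72),(376.8,213.8)),((-55,55,72),(324.3,157.5)),((-70,70,72),(324,139.3)),((70,70,72),(393.8,214.5)),((-60,-60,110),(257.1,220.3))]
P=[('w',p,uv) for p,uv in P if uv[0]]
x,e=fit(P,[.56,-.33,-.78],C); print('tray',x.round(4),e.round(1).tolist())
M=R.from_euler('z',x[2]).as_matrix(); t=M@[-.06,-.06,0]; print('tab xy',(x[:2]+t[:2]).round(4),'direct',un('w6',(257.1,220.3),.110).round(4),'diag yaw',x[2]+np.pi/4)
```

```text
tray [ 0.5632 -0.3386 -0.7868] [[-1.6, 0.0], [1.4, 0.5], [-0.3, -1.6], [0.9, -0.2], [-0.1, -0.0], [-0.3, 1.2]]
tab xy [ 0.4784 -0.3385] direct [ 0.4787 -0.337   0.11  ] diag yaw -0.0013666785680144233
```

Request:
{"fn": "move_arm", "kwargs": {"deltas": [{"linear":[0,0,0],"turn":[0,0,0.15],"claw":0.5},{"linear":[-0.71,-0.41,0],"turn":[0,0,0],"claw":0.5},{"linear":[-0.71,-0.41,0],"turn":[0,0,0],"claw":0.5},{"linear":[0,0,0.9],"turn":[0,0,0],"claw":0.5},{"linear":[0,0,0.9],"turn":[0,0,0],"claw":0.5},{"linear":[0,0,0.9],"turn":[0,0,0],"claw":0.5},{"linear":[0,0,0.9],"turn":[0,0,0],"claw":0.5},{"linear":[0,0,0.6],"turn":[0,0,0],"claw":0.5},{"linear":[0,0,0.6],"turn":[0,0,0],"claw":0.5},{"linear":[0,0,0],"turn":[0,0,0],"claw":0.5},{"linear":[0,0,0],"turn":[0,0,0],"claw":0.5}]}}

```text
time: 17.13
position: [0.4785, -0.3379, 0.1819]
tool_rot: [-2.22, -2.221, 0.001]
ft_force: [0.8, 0.6, 1.5]
grip_width: 0.5
```

Run:
```python
from h import *
wrist('w7'); print(ctrl.get_state()['joint_positions'].round(2))
im=np.load('w7.npz')['image']; hsv=cv2.cvtColor(im,cv2.COLOR_RGB2HSV)
m=((hsv[...,0]<8)|(hsv[...,0]>172))&(hsv[...,1]>150)&(hsv[...,2]>60)
k,l,st,ce=cv2.connectedComponentsWithStats(m.astype('uint8'))
for i in range(1,k):
    if st[i,4]>40: print(ce[i].round(1),st[i])
g=cams.get_image('wrist')['tool_from_camera']; K=np.load('w7.npz')['K']
s=ctrl.get_state(); Rm=R.from_rotvec(s['tool_rot']).as_matrix()
for dx in(-.004,.004):
  for dy in(-.013,.013): print(dx,dy,proj(K,np.load('w7.npz')['T'],[[.4785+dx,-.338+dy,.110]]).round(1))
```

```text
t 17.13 [ 0.4785 -0.3379  0.1819] yaw 1.5712 tilt [-0.001   0.0004] [0.8 0.6 1.5] [ 0.05 -0.07 -0.02] 0.5003066748083062
[ 1.47  0.45 -1.13  1.67  0.42  1.3   0.26]
[275.8 220.9] [271 198  10  44 392]
-0.004 -0.013 [[271.8 241.7]]
-0.004 0.013 [[271.7 208.4]]
0.004 -0.013 [[282.5 241.8]]
0.004 0.013 [[282.6 208.4]]
```

Request:
{"fn": "move_arm", "kwargs": {"deltas": [{"linear":[0,0,0.7],"turn":[0,0,0],"claw":0.5},{"linear":[0,0,0.7],"turn":[0,0,0],"claw":0.5},{"linear":[0,0,0.7],"turn":[0,0,0],"claw":0.5},{"linear":[0,0,0.32],"turn":[0,0,0],"claw":0.5},{"linear":[0,0,0.32],"turn":[0,0,0],"claw":0.5},{"linear":[0,0,0],"turn":[0,0,0],"claw":0.5},{"linear":[0,0,0],"turn":[0,0,0],"claw":0.7},{"linear":[0,0,0],"turn":[0,0,0],"claw":0.8},{"linear":[0,0,0],"turn":[0,0,0],"claw":0.85},{"linear":[0,0,0],"turn":[0,0,0],"claw":0.9},{"linear":[0,0,0],"turn":[0,0,0],"claw":0.95},{"linear":[0,0,0],"turn":[0,0,0],"claw":1},{"linear":[0,0,0],"turn":[0,0,0],"claw":1},{"linear":[0,0,0],"turn":[0,0,0],"claw":1},{"linear":[0,0,0],"turn":[0,0,0],"claw":1}], "grip_force": 55}}

```text
time: 18.48
position: [0.477, -0.3392, 0.0999]
tool_rot: [-2.221, -2.218, 0.004]
ft_force: [-5.6, 1.4, 4.2]
grip_width: 0.089
```

Request:
{"fn": "move_arm", "kwargs": {"deltas": [{"linear":[0,-0.04,0],"turn":[0,0,0],"claw":1},{"linear":[0,0,0],"turn":[0,0,0],"claw":1},{"linear":[0,0.018,-0.107],"turn":[0.25,0,0],"claw":1},{"linear":[0,0.018,-0.107],"turn":[0.25,0,0],"claw":1},{"linear":[0,0.018,-0.107],"turn":[0.25,0,0],"claw":1},{"linear":[0,0.018,-0.107],"turn":[0.25,0,0],"claw":1},{"linear":[0,0,0],"turn":[0,0,0],"claw":1},{"linear":[0,0,0],"turn":[0,0,0],"claw":1}]}}

```text
time: 19.15
position: [0.4794, -0.3389, 0.1115]
tool_rot: [-2.186, -2.184, 0.076]
ft_force: [-2.1, -1.8, -5.6]
grip_width: 0.088
```

Request:
{"fn": "move_arm", "kwargs": {"deltas": [{"linear":[0,0.018,-0.107],"turn":[0.25,0,0],"claw":1},{"linear":[0,0.018,-0.107],"turn":[0.25,0,0],"claw":1},{"linear":[0,0.018,-0.107],"turn":[0.25,0,0],"claw":1},{"linear":[0,0.018,-0.107],"turn":[0.25,0,0],"claw":1},{"linear":[0,0.018,-0.107],"turn":[0.25,0,0],"claw":1},{"linear":[0,0.01,-0.06],"turn":[0.14,0,0],"claw":1},{"linear":[0,0,0],"turn":[0,0,0],"claw":1},{"linear":[0,0,0],"turn":[0,0,0],"claw":1},{"linear":[0,0,0],"turn":[0,0,0],"claw":1}]}}

```text
time: 19.9
position: [0.4831, -0.3392, 0.1299]
tool_rot: [-2.134, -2.131, 0.182]
ft_force: [-5.4, 0.5, -0.3]
grip_width: 0.091
```

Run:
```python
from h import *
wrist('w8'); print(ctrl.get_state()['joint_positions'].round(2))
s=cams.get_image('side')['image'][...,::-1]; sc=cams.get_image('scene')['image'][...,::-1]
c=lambda i,u,v:cv2.resize(i[v:v+75,u:u+100],(400,300),interpolation=cv2.INTER_CUBIC)
a=np.load('w8.npz')['image'][...,::-1]
cv2.imwrite('pics/m8.png',np.vstack([np.hstack([c(s,220,115),c(sc,160,140)]),np.hstack([cv2.resize(a,(400,300)),c(np.load('side.npz')['image'][...,::-1],220,115)])]))
```

```text
t 19.9 [ 0.4831 -0.3392  0.1299] yaw 1.5695 tilt [-0.1693  0.0002] [-5.4  0.5 -0.3] [0.02 0.86 0.  ] 0.09119309833225943
[ 1.26  0.59 -1.    1.59  0.54  1.42  0.15]
```

View pics/m8.png

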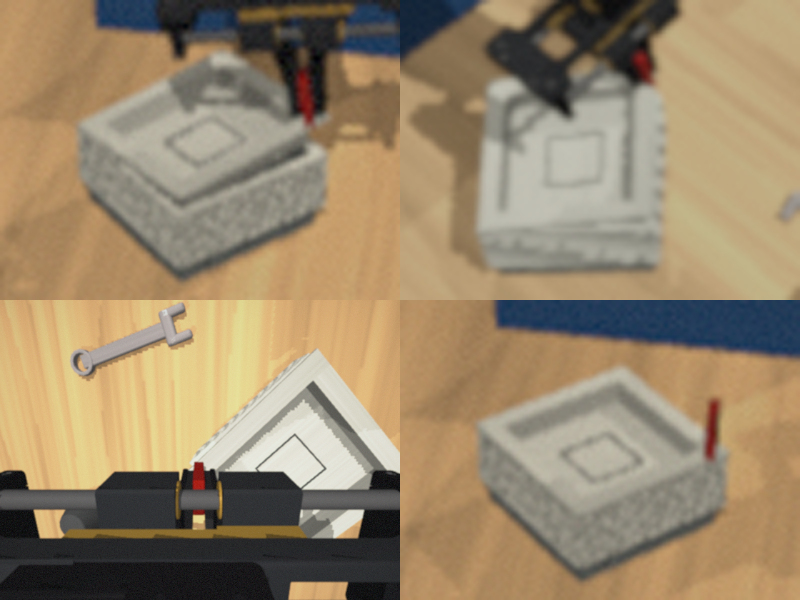

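The picture shows the tab corner up about 3 cm, the far corner still seated at (85,125), and the stack's base unmoved at (182,277) in both side crops. Now I lift.

Request:
{"fn": "move_arm", "kwargs": {"deltas": [{"linear":[0,-0.04,0],"turn":[0,0,0],"claw":1},{"linear":[0,-0.02,-0.12],"turn":[0,0,0],"claw":1},{"linear":[0,-0.02,-0.12],"turn":[0,0,0],"claw":1},{"linear":[0,-0.02,-0.12],"turn":[0,0,0],"claw":1},{"linear":[0,-0.02,-0.12],"turn":[0,0,0],"claw":1},{"linear":[0,0,0],"turn":[0,0,0],"claw":1}]}}

```text
time: 20.55
position: [0.485, -0.3388, 0.1461]
tool_rot: [-2.136, -2.136, 0.176]
ft_force: [-0.0, 0.2, -1.8]
grip_width: 0.087
```

Request:
{"fn": "move_arm", "kwargs": {"deltas": [{"linear":[0,-0.13,-0.79],"turn":[0,0,0],"claw":1},{"linear":[0,-0.13,-0.79],"turn":[0,0,0],"claw":1},{"linear":[0,-0.13,-0.79],"turn":[0,0,0],"claw":1},{"linear":[0,-0.13,-0.79],"turn":[0,0,0],"claw":1},{"linear":[0,0,0],"turn":[-0.4,0,0],"claw":1},{"linear":[0,0,0],"turn":[-0.4,0,0],"claw":1},{"linear":[0,0,0],"turn":[-0.4,0,0],"claw":1},{"linear":[0,0,0],"turn":[-0.4,0,0],"claw":1},{"linear":[0,0,0],"turn":[-0.4,0,0],"claw":1},{"linear":[0,0,0],"turn":[-0.37,0,0],"claw":1},{"linear":[0,0,0],"turn":[0,0,0],"claw":1}]}}

```text
time: 21.47
position: [0.4836, -0.3391, 0.2412]
tool_rot: [2.223, 2.22, -0.002]
ft_force: [0.5, -0.5, -2.4]
grip_width: 0.09
```

Request:
{"fn": "move_arm", "kwargs": {"deltas": [{"linear":[0.3,-0.04,0],"turn":[0,0,0],"claw":1},{"linear":[0.6,-0.08,0],"turn":[0,0,0],"claw":1},{"linear":[0.8,-0.12,0],"turn":[0,0,0],"claw":1},{"linear":[0.8,-0.12,0],"turn":[0,0,0],"claw":1},{"linear":[0.8,-0.12,0],"turn":[0,0,0],"claw":1},{"linear":[0.8,-0.12,0],"turn":[0,0,0],"claw":1},{"linear":[0.8,-0.12,0],"turn":[0,0,0],"claw":1},{"linear":[0.8,-0.12,0],"turn":[0,0,0],"claw":1},{"linear":[0.8,-0.12,0],"turn":[0,0,0],"claw":1},{"linear":[0.8,-0.12,0],"turn":[0,0,0],"claw":1},{"linear":[0.8,-0.12,0],"turn":[0,0,0],"claw":1},{"linear":[0.8,-0.12,0],"turn":[0,0,0],"claw":1},{"linear":[0.5,-0.08,0],"turn":[0,0,0],"claw":1},{"linear":[0.3,-0.04,0],"turn":[0,0,0],"claw":1},{"linear":[0,0,0],"turn":[0,0,0],"claw":1},{"linear":[0,0,0],"turn":[0,0,0],"claw":1},{"linear":[0,0,0],"turn":[0,0,0],"claw":1}]}}

```text
time: 22.88
position: [0.441, -0.0479, 0.2408]
tool_rot: [-2.221, -2.221, 0.002]
ft_force: [0.5, 0.5, -1.7]
grip_width: 0.088
```

Run:
```python
from h import *
wrist('w9'); print(ctrl.get_state()['joint_positions'].round(2))
```

```text
t 22.88 [ 0.441  -0.0479  0.2408] yaw 1.5708 tilt [-0.0016 -0.0004] [ 0.5  0.5 -1.7] [-0.03  0.09 -0.02] 0.08806698266184075
[ 1.45 -0.26 -1.2   1.9  -0.25  1.34  0.32]
```

Request:
{"fn": "move_arm", "kwargs": {"deltas": [{"linear":[-0.2,0,0],"turn":[0,0,-1],"claw":1},{"linear":[-0.2,0,0],"turn":[0,0,-1],"claw":1},{"linear":[-0.2,0,0],"turn":[0,0,-1],"claw":1},{"linear":[-0.2,0,0],"turn":[0,0,-1],"claw":1},{"linear":[-0.2,0,0],"turn":[0,0,-1],"claw":1},{"linear":[-0.2,0,0],"turn":[0,0,-1],"claw":1},{"linear":[-0.2,0,0],"turn":[0,0,-1],"claw":1},{"linear":[-0.2,0,0],"turn":[0,0,-1],"claw":1},{"linear":[-0.2,0,0],"turn":[0,0,-1],"claw":1},{"linear":[-0.2,0,0],"turn":[0,0,-1],"claw":1},{"linear":[-0.2,0,0],"turn":[0,0,-1],"claw":1},{"linear":[-0.2,0,0],"turn":[0,0,-1],"claw":1},{"linear":[0,0,0],"turn":[0,0,0],"claw":1},{"linear":[0,0,0],"turn":[0,0,0],"claw":1}]}}

```text
time: 24.1
position: [0.467, -0.1134, 0.2405]
tool_rot: [-1.131, -2.929, -0.002]
ft_force: [0.2, 0.5, -1.7]
grip_width: 0.085
```

```bash
cat >> h.py <<'E'
def where():
    s=ctrl.get_state(); M=R.from_rotvec(s['tool_rot']).as_matrix()
    C=s['position']+M@[0,.085,.051]; g=np.array([.5305,-.0485,.151])
    print('t',s['time'].round(2),'tray origin',C.round(4),'axes tilt',M[2].round(4),'to go tool units',(M.T@(g-C)/.03).round(2),s['ft_force'].round(1),s['joint_positions'].round(2))
E
python3 -c "
from h import *
where()"
```

```text
Traceback (most recent call last):
  File "h.py", line 28, in where
    print('t',s['time'].round(2),'tray origin',C.round(4),'axes tilt',M[2].round(4),'to go tool units',(M.T@(g-C)/.03).round(2),s['ft_force'].round(1),s['joint_positions'].round(2))
              ^^^^^^^^^^^^^^^
AttributeError: 'float' object has no attribute 'round'
```

```bash
sed -i "s/s\['time'\].round(2),'tray/round(s['time'],2),'tray/" h.py
python3 -c "
from h import *
where()"
```

```text
t 24.1 tray origin [ 0.5241 -0.0504  0.1896] axes tilt [ 2.6e-03  4.0e-04 -1.0e+00] to go tool units [-0.12  0.19  1.28] [ 0.2  0.5 -1.7] [ 1.36 -0.01 -1.16  1.83 -0.01  1.32  1.04]
```

Joints are comfortable now. I'll go to the target and check the held tray with the cameras.

Request:
{"fn": "move_arm", "kwargs": {"deltas": [{"linear":[-0.06,0.1,0.32],"turn":[0,0,0],"claw":1},{"linear":[-0.06,0.09,0.32],"turn":[0,0,0],"claw":1},{"linear":[0,0,0.32],"turn":[0,0,0],"claw":1},{"linear":[0,0,0.32],"turn":[0,0,0],"claw":1},{"linear":[0,0,0],"turn":[0,0,0],"claw":1},{"linear":[0,0,0],"turn":[0,0,0],"claw":1},{"linear":[0,0,0],"turn":[0,0,0],"claw":1}]}}

```text
time: 24.68
position: [0.4737, -0.111, 0.2027]
tool_rot: [-1.127, -2.931, 0.001]
ft_force: [-0.7, 0.2, -1.7]
grip_width: 0.091
```

Run:
```python
from h import *
where()
s=cams.get_image('side')['image'][...,::-1]; sc=cams.get_image('scene')['image'][...,::-1]
np.savez('end.npz',side=s,scene=sc)
def c(i,u,v):
    o=cv2.resize(i[v:v+120,u:u+80],(400,600),interpolation=cv2.INTER_CUBIC)
    for k in range(0,80,10): cv2.putText(o,str(u+k),(k*5,12),0,.35,(0,0,255),1); cv2.line(o,(k*5,14),(k*5,18),(0,0,255),1)
    for k in range(0,120,10): cv2.putText(o,str(v+k),(8,k*5+4),0,.35,(0,0,255),1); cv2.line(o,(0,k*5),(6,k*5),(0,0,255),1)
    return o
cv2.imwrite('pics/m9.png',np.hstack([c(s,220,145),c(sc,230,165)]))
```

```text
t 24.68 tray origin [ 0.5305 -0.0479  0.1516] axes tilt [ 7.e-04 -1.e-03 -1.e+00] to go tool units [-0.01 -0.02  0.02] [-0.7  0.2 -1.7] [ 1.32  0.08 -1.17  1.87  0.08  1.24  0.96]
```

```bash
cat > pose.py <<'E'
from h import *
wrist('w9'); w=np.load('w9.npz'); e=np.load('end.npz')
V={'scene':(cv2.cvtColor(e['scene'],cv2.COLOR_BGR2GRAY),*CAM['scene']),'side':(cv2.cvtColor(e['side'],cv2.COLOR_BGR2GRAY),*CAM['side']),'w':(cv2.cvtColor(w['image'],cv2.COLOR_RGB2GRAY),w['K'],w['T'])}
s=ctrl.get_state(); M=R.from_rotvec(s['tool_rot']).as_matrix()
C=s['position']+M@[0,.085,.051]; a=np.arctan2(M[1,1],M[0,1])-np.pi/4  # tool y = diagonal
c=[(-70,-70),(70,-70),(70,70),(-70,70)]
L=[]
for sc in (1,55/70):
    for i in range(4):
        p,q=np.array(c[i])*sc,np.array(c[(i+1)%4])*sc
        for t in np.linspace(.1,.9,25): L.append((*(p+t*(q-p)),23.,*((q-p)/140/sc),0))
L=np.array(L)
def world(x,P): return P/1000@(R.from_euler('z',a+x[5])*R.from_rotvec([x[3],x[4],0])).as_matrix().T+C+x[:3]
x=np.zeros(6)
for it,w_ in enumerate((7,7,5,4,4)):
    obs=[]
    for n,(g,K,T) in V.items():
        g=cv2.GaussianBlur(g,(3,3),0).astype(float)
        u=proj(K,T,world(x,L[:,:3])); d=proj(K,T,world(x,L[:,:3]+5*L[:,3:]))-u; d/=np.linalg.norm(d,axis=1,keepdims=True); nn=np.c_[-d[:,1],d[:,0]]
        for k in range(len(L)):
            r=np.arange(-w_,w_+.01,.5); pt=u[k]+r[:,None]*nn[k]
            if pt.min()<2 or pt[:,0].max()>557 or pt[:,1].max()>417: continue
            pr=cv2.remap(g.astype('float32'),pt[:,:1].astype('float32'),pt[:,1:].astype('float32'),1).ravel()
            out=pr[:len(r)//2].mean(),pr[len(r)//2:].mean()
            gr=np.abs(np.gradient(pr)); j=gr.argmax()
            if gr[j]>10 and max(pr)>110: obs.append((n,k,u[k]+r[j]*nn[k],nn[k]))
    def f(x):
        o=np.empty(len(obs))
        for n,(g,K,T) in V.items():
            ix=[i for i,b in enumerate(obs) if b[0]==n]
            if ix: o[ix]=np.sum((proj(K,T,world(x,L[[obs[i][1] for i in ix],:3]))-[obs[i][2] for i in ix])*[obs[i][3] for i in ix],1)
        return o
    x=least_squares(f,x,loss='cauchy',f_scale=.7).x
    rs=f(x); print(it,len(obs),'med|r|',np.median(abs(rs)).round(2),'offset mm',(x[:3]*1000).round(1),'deg',np.degrees(x[3:]).round(2),{n:(sum(b[0]==n for b in obs),np.median(abs(rs[[b[0]==n for b in obs]])).round(2)) for n in V if any(b[0]==n for b in obs)})
print('centre',(C+x[:3]).round(4))
E
python3 pose.py
python3 - <<'E'
from h import *
e=np.load('end.npz')
# stack now: compare with the start picture
for n in('scene','side'):
    a=np.load(n+'.npz')['image'][...,::-1].astype(int); b=e[n].astype(int); d=np.abs(a-b).sum(2)>120
    for nm,p in dict(stack=(.563,-.3386,.02),spray=(.723,.04,.1),paste=(.7236,-.17,.05),cone=(.289,-.448,.02),block=(.4517,.106,.03)).items():
        u,v=proj(*CAM[n],[p])[0].astype(int); print(n,nm,(u,v),d[v-10:v+10,u-10:u+10].mean().round(2))
E
```

```text
t 24.78 [ 0.4739 -0.1111  0.203 ] yaw 2.4076 tilt [-0.0006 -0.0008] [-0.2  0.8 -2.4] [-0.08 -0.1  -0.02] 0.08575757069067895
0 383 med|r| 2.28 offset mm [-1.2 -0.2  0. ] deg [-2.14  0.52  0.05] {'scene': (152, np.float64(3.34)), 'side': (158, np.float64(3.81)), 'w': (73, np.float64(0.42))}
1 383 med|r| 2.8 offset mm [-1.1 -0.1 -0.1] deg [-1.92  0.34 -0.08] {'scene': (150, np.float64(4.44)), 'side': (160, np.float64(4.01)), 'w': (73, np.float64(0.28))}
2 313 med|r| 0.61 offset mm [-1.  -0.  -0.3] deg [-1.78  0.35 -0.11] {'scene': (133, np.float64(2.44)), 'side': (109, np.float64(1.89)), 'w': (71, np.float64(0.39))}
3 273 med|r| 0.53 offset mm [-0.8  0.1 -0.5] deg [-1.25  0.14 -0.2 ] {'scene': (101, np.float64(0.58)), 'side': (101, np.float64(0.53)), 'w': (71, np.float64(0.46))}
4 275 med|r| 0.49 offset mm [-0.8  0.  -0.5] deg [-1.38  0.18 -0.08] {'scene': (106, np.float64(0.49)), 'side': (99, np.float64(0.52)), 'w': (70, np.float64(0.39))}
centre [ 0.53   -0.048   0.1514]
scene stack (np.int64(203), np.int64(188)) 0.7
scene spray (np.int64(248), np.int64(283)) 0.0
scene paste (np.int64(199), np.int64(245)) 0.0
scene cone (np.int64(239), np.int64(128)) 0.03
scene block (np.int64(327), np.int64(246)) 0.04
side stack (np.int64(269), np.int64(162)) 0.63
side spray (np.int64(181), np.int64(220)) 0.0
side paste (np.int64(205), np.int64(182)) 0.0
side cone (np.int64(358), np.int64(151)) 0.15
side block (np.int64(283), np.int64(272)) 0.02
```

Request:
{"fn": "move_arm", "kwargs": {"deltas": [{"linear":[0,-0.02,0.02],"turn":[-0.1,0.05,0],"claw":1},{"linear":[0,0,0.02],"turn":[-0.1,0.05,0],"claw":1},{"linear":[0,0,0],"turn":[0,0,0],"claw":1},{"linear":[0,0,0],"turn":[0,0,0],"claw":1},{"linear":[0,0,0],"turn":[0,0,0],"claw":1},{"linear":[0,0,0],"turn":[0,0,0],"claw":1}]}}

```text
time: 25.33
position: [0.4732, -0.1114, 0.2012]
tool_rot: [-1.126, -2.93, -0.023]
ft_force: [1.0, 1.0, -2.5]
grip_width: 0.088
```

```bash
python3 - <<'E'
from h import *
where()
np.savez('end.npz',**{n:cams.get_image(n)['image'][...,::-1] for n in('side','scene')})
E
python3 pose.py | tail -2
sed -e "s/^c=\[/C=np.array([.5632,-.3386,.046]);a=-.7868;V.pop('w')\nc=[/" -e "s/x=least_squares(f,x,/x=least_squares(lambda q:f(np.r_[q[:2],0,0,0,q[2]]),x[[0,1,5]],/" -e "s/f_scale=.7).x/f_scale=.7).x;x=np.r_[x[:2],0,0,0,x[2]]/" pose.py > stk.py; python3 stk.py | tail -2
sed -e "s/np.load('end.npz')/{n:np.load(n+'.npz')['image'][...,::-1].copy() for n in('scene','side')}/" -e "s/.046\]/.049]/" stk.py > stk0.py; python3 stk0.py | tail -2
```

```text
t 25.33 tray origin [ 0.5303 -0.0475  0.1514] axes tilt [ 0.0079  0.013  -0.9999] to go tool units [-0.03 -0.02  0.01] [ 1.   1.  -2.5] [ 1.33  0.08 -1.17  1.87  0.06  1.24  0.98]
4 276 med|r| 0.53 offset mm [-0.5  0.2 -1. ] deg [ 0.25 -0.4  -0.21] {'scene': (111, np.float64(0.54)), 'side': (95, np.float64(0.51)), 'w': (70, np.float64(0.1))}
centre [ 0.5298 -0.0472  0.1504]
4 267 med|r| 1.62 offset mm [-3.3 -7.   0. ] deg [0.   0.   2.23] {'scene': (163, np.float64(2.07)), 'side': (104, np.float64(1.42))}
centre [ 0.5599 -0.3456  0.046 ]
4 97 med|r| 0.5 offset mm [0.1 1.1 0. ] deg [0.   0.   0.51] {'scene': (40, np.float64(0.5)), 'side': (57, np.float64(0.42))}
centre [ 0.5633 -0.3375  0.049 ]
```

Run:
```python
from h import *
e=np.load('end.npz')
for n,(u,v,w,h) in {'side':(238,163,64,20),'scene':(178,199,50,10)}.items():
    a=cv2.cvtColor(np.load(n+'.npz')['image'],cv2.COLOR_RGB2GRAY); b=cv2.cvtColor(e[n],cv2.COLOR_BGR2GRAY)
    t=a[v:v+h,u:u+w]; r=cv2.matchTemplate(b[v-8:v+h+8,u-8:u+w+8],t,cv2.TM_CCOEFF_NORMED)
    _,m,_,l=cv2.minMaxLoc(r); print(n,'corr',round(m,3),'shift px',(l[0]-8,l[1]-8),'at zero',r[8,8].round(3))
    W=np.eye(2,3,dtype='float32')
    print(cv2.findTransformECC(a[v:v+h,u:u+w].astype('float32'),b[v:v+h,u:u+w].astype('float32'),W,cv2.MOTION_TRANSLATION)[1][:,2])
# tag: orange and purple region in both
for n in('side','scene'):
    h=cv2.cvtColor(e[n],cv2.COLOR_BGR2HSV); m=(h[...,0]>3)&(h[...,0]<12)&(h[...,1]>200)&(h[...,2]>120)
    k,l,st,ce=cv2.connectedComponentsWithStats(m.astype('uint8')); print(n,[(ce[i].round(0).tolist(),int(st[i,4])) for i in range(1,k) if st[i,4]>8], proj(*CAM[n],[[.5355,.3275,.109]]).round(0))
```

```text
side corr 0.059 shift px (-1, -1) at zero 0.049Traceback (most recent call last):
  File "<stdin>", line 8, in <module>
cv2.error: OpenCV(4.12.0) /io/opencv/modules/video/src/ecc.cpp:574: error: (-7:Iterations do not converge) NaN encountered. in function 'findTransformECC'
```

Run:
```python
from h import *
e=np.load('end.npz'); n='scene'
a=cv2.cvtColor(np.load(n+'.npz')['image'],cv2.COLOR_RGB2GRAY); b=cv2.cvtColor(e[n],cv2.COLOR_BGR2GRAY)
for (u,v,w,h) in [(176,197,54,14),(214,180,18,30),(174,180,14,30)]:
    t=a[v:v+h,u:u+w]; r=cv2.matchTemplate(b[v-6:v+h+6,u-6:u+w+6],t,cv2.TM_CCOEFF_NORMED); _,m,_,l=cv2.minMaxLoc(r)
    print('corr',round(m,3),'shift',(l[0]-6,l[1]-6),'at zero',r[6,6].round(3))
for u in (190,205,215): print(u,a[190:215,u].tolist(),'\n   ',b[190:215,u].tolist())
print(a[204,170:240].tolist(),'\n',b[204,170:240].tolist())
for n in('side','scene'):
    h=cv2.cvtColor(e[n],cv2.COLOR_BGR2HSV); m=(h[...,0]>3)&(h[...,0]<12)&(h[...,1]>200)&(h[...,2]>120)
    k,l,st,ce=cv2.connectedComponentsWithStats(m.astype('uint8')); print(n,[(ce[i].round(0).tolist(),int(st[i,4])) for i in range(1,k) if st[i,4]>8], proj(*CAM[n],[[.5355,.3275,.109]]).round(0))
```

```text
corr 0.663 shift (0, 0) at zero 0.663
corr 0.532 shift (1, 0) at zero 0.416
corr 0.47 shift (-1, 1) at zero 0.454
190 [188, 188, 188, 188, 187, 187, 183, 169, 150, 149, 146, 140, 131, 134, 143, 147, 133, 105, 123, 153, 158, 157, 155, 153, 150] 
    [131, 132, 132, 132, 138, 162, 187, 187, 172, 161, 155, 148, 140, 140, 150, 154, 140, 110, 131, 159, 166, 165, 162, 159, 156]
205 [181, 186, 187, 189, 190, 189, 180, 159, 142, 145, 154, 159, 158, 149, 141, 129, 116, 111, 132, 151, 155, 154, 154, 154, 153] 
    [131, 131, 130, 125, 122, 154, 186, 181, 156, 153, 162, 165, 161, 148, 144, 135, 125, 117, 140, 159, 164, 162, 162, 161, 161]
215 [178, 178, 179, 177, 176, 174, 164, 145, 131, 133, 143, 153, 158, 160, 154, 137, 109, 113, 136, 151, 153, 154, 155, 156, 154] 
    [133, 133, 132, 136, 152, 178, 188, 175, 146, 143, 152, 160, 166, 168, 160, 145, 116, 120, 145, 158, 161, 162, 163, 163, 161]
[154, 154, 154, 152, 150, 147, 134, 120, 116, 115, 123, 135, 144, 150, 150, 149, 146, 145, 144, 143, 143, 141, 140, 139, 138, 140, 137, 133, 133, 131, 130, 131, 130, 128, 130, 141, 149, 151, 150, 143, 143, 148, 152, 152, 150, 154, 160, 160, 154, 142, 138, 149, 154, 157, 157, 156, 156, 156, 155, 154, 151, 149, 150, 153, 156, 158, 160, 161, 162, 163] 
 [163, 162, 161, 160, 158, 155, 142, 127, 122, 124, 130, 143, 154, 156, 157, 157, 154, 152, 151, 151, 150, 149, 149, 148, 147, 146, 144, 141, 139, 137, 138, 138, 137, 135, 137, 144, 155, 160, 158, 151, 150, 156, 159, 159, 158, 160, 162, 148, 128, 120, 120, 118, 118, 117, 118, 116, 121, 127, 127, 126, 124, 123, 124, 125, 127, 130, 132, 132, 133, 135]
side [] [[227. 326.]]
scene [] [[376. 304.]]
```

Run:
```python
from h import *
e=np.load('end.npz')
for n in('side','scene'):
    h=cv2.cvtColor(e[n],cv2.COLOR_BGR2HSV); m=(h[...,0]>3)&(h[...,0]<14)&(h[...,1]>185)&(h[...,2]>60)
    k,l,st,ce=cv2.connectedComponentsWithStats(m.astype('uint8')); print(n,[(ce[i].round(0).tolist(),int(st[i,4])) for i in range(1,k) if st[i,4]>12], proj(*CAM[n],[[.5355,.3275,.109]]).round(0))
where()
ctrl.close_job()
```

```text
side [([223.0, 331.0], 116), ([39.0, 403.0], 519)] [[227. 326.]]
scene [([377.0, 311.0], 25)] [[376. 304.]]
t 25.58 tray origin [ 0.5303 -0.0474  0.1513] axes tilt [ 0.008   0.013  -0.9999] to go tool units [-0.03 -0.02  0.01] [-1.2 -0.3 -2.6] [ 1.33  0.08 -1.17  1.87  0.06  1.24  0.98]
the job is handed in; nothing more can be done
```

The job is done and handed in at 25.6 s of the 54 s allowed.

**Tag:** I took the orange tag from its block, hooked it over the rail at the green end and slid it along the bar. I let go of it within about 1 mm of the yellow mark. The last images show its orange plate where a hanging tag should be, in both fixed cameras.

**Tray:** I peeled the top tray by its red tab, raising that corner about 3 cm with the opposite corner still seated. I then held the tray over the reader.

Last checks on the held tray:

| Check | Result | Target |
|---|---|---|
| Centre | (0.530, -0.047) m | (0.5305, -0.0485) m |
| Underside height above the glass | about 10 cm | about 10 cm |
| Tilt | about 0.5° | level |

I had first measured about 1.4° of sag and corrected it.

**Bystanders and stack:**
- **Stack:** An edge fit suggested it had shifted about 7 mm, but the fit was poor. The side view was no help because the arm blocked it. Brightness profiles in the scene view match the start images to within a pixel, so I judged it unmoved.
- **Spray can, paste jar and cone:** They matched the start images, apart from a small difference at the cone in the side view (15% of the patch) that I did not follow up.
- **Spanner, bearing and carton:** I did not compare these one by one; nothing came near them.
- **Pictures:** The viewer's limit of 12 was reached, so the last checks were numbers only.

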